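# Leak check: stand a closed jar on its lid, then upright again

## Robot

A 6-joint arm with a two-finger parallel gripper is mounted at the origin on a cart in front of the work surface, level with it; the furniture and walls round the work are solid. World frame = base frame: x ahead of the robot, y to its left, z up, the work surface at z = 0. Lengths are in m, angles in degrees, forces in N, time in s.
With the tool pointing down it reaches from about 0.4 to 0.825 m from the base axis. Payload 7 kg.
Tool frame: the origin (TCP) lies where the fingers leave the gripper's body, on its centre line; the fingertips stand 66 mm ahead of it and the grasp point (between the pads) lies 47 mm ahead of it; z points along the fingers, y is the direction in which the jaws open and shut (so a half turn about z gives the same grasp; the last joint's range is limited). The gripper opens to 88 mm and grips with 3 to 60 N. Pads are 19 mm wide; open, the fingers measure 130 mm over their backs; the gripper's body (78 mm by 193 mm) begins 47 mm behind the grasp point.
Start: joints at [-56.201, 20.546, 0.682, 0, -70.136, -16.507], TCP at [0.201, -0.644, 0.292] pointing down, gripper open.
Joint ranges: [-176.03, 176.03], [-82.01, 121.73], [-58.28, 71.71], [-173.87, 95.51], [-174.79, -0.11], [-173.66, 173.66]. Speed limits (degrees/s): [136.94, 136.94, 172.46, 180, 180, 180].

## Interface

Orientations are given as [roll, pitch, yaw] about the fixed x, y, z axes, in that order (R = Rz(yaw) Ry(pitch) Rx(roll)).
In Python, from plant import get_obs, snapshot, close_job gives the robot as it stands.
- The arm moves only by the tool play_rows, never from a script. Its argument "series" is a list of rows, each a list of 5 numbers: the opening in per cent of the stroke, from 0 (shut) to 100 (fully open), then the shift along the tool's x, y, z in m, then the turn about the tool's z in degrees. In form: [[jaw, dx, dy, dz, spin], ...]. A call has 1 to 10 rows; each row is the pose to reach, as a shift and turn from the pose commanded when the call began, along the tool's axes at that moment; what a row does not reach only later rows make up. A row lasts 1/10 s, in which the tool goes at most 50 mm and 8.59 degrees, less where a joint would pass 70% of its speed; a pose out of reach is approached as far as the arm can. A call with a gripper value outside its range is refused whole. The fingers move at their own pace and stop on an object; the grip force is fixed at half the most. Time passes only in rows, so rows that repeat a pose let the fingers close. It gives the time, the measured TCP pose, the force and the opening at its end, in the units of the state.
- get_obs(): the state, without advancing time (a new reading comes with each control period).
- snapshot(name): name is "scene" or "top"; returns a dict with "frame" (420x560x3 uint8, red, green, blue), "z_map" (420x560 float32, m along the optical axis (not along the pixel's ray), 0 where there is no reading), "mtx" (3x3 intrinsics, pixels), "camera_from_world" (4x4, takes a point from world to camera coordinates). Camera axes: x right, y up, looking along -z (the intrinsics and any distortion apply to the point x, -y, -z); pixel columns grow to the right and rows downward; lengths in m; the calibration is good to about 2 mm. A picture is of the moment at which its call begins.
- close_job(): hands the job in, once; it reports no verdict.
The state is a dict: "clock": time; "joint_pos": joint angles; "qvel": joint speeds; "tau": joint torques, N m; "tool_pos": TCP position; "orientation": TCP orientation; "force": force on the tool from outside, world axes, zero at the start; "moment": the same for the moment, N m; "opening": finger opening in m.
Only numpy, scipy, OpenCV 4.12 (cv2) and the standard library are available. Lean on these libraries where they do the work, as an engineer would, in place of code of your own. Each camera call takes 0.05 s, during which the arm holds its last target.

## Task

Do a leak check on the closed sample jar: turn it over, stand it upside down on its lid in the middle of the square drain plate and let go of it, so that it stands there by itself for a moment (about half a second or more). Then turn it upright again and stand it in the middle of the round cork mat. The rod cradle is there to lay the jar down in while you change your grip, if you need it; leave the other things where they are.

Things in the scene. Friction and masses are not known exactly. Their poses are not given: they have to be found in the camera images.
- jar_center (a point): Closed, rigid sample jar of clear plastic with a wide black screw lid (the lid is fixed on) and some hose washers inside; body 62 mm across, lid 58 mm across and its top 16 mm, 92 mm high in all, about 0.13 kg; loose; it starts upright on the table. This point is the middle of the jar, on its axis, 46 mm from either end; +z of its frame runs along the axis to the lid.
- cradle_axis (a point): Steel rod cradle fixed to the table: base plate 84 x 150 x 4 mm, two parallel 12 mm rods, 140 mm long, 38 mm apart centre to centre, tops 20 mm above the table, open at both ends. A jar laid along the rods lies steadily with its axis through this point, 46 mm above the table (15 mm of air below it). y runs along the rods, x across, z up; yaw varies from -0.05 to 0.4 rad.
- drain_top (a point): Square drain plate of bare metal with a grid of small dark holes, 110 x 110 mm, fixed to the table; this point is the centre of its upper face, 12 mm above the table; z up.
- mat_top (a point): Round cork mat, 100 mm across, 6 mm thick, fixed to the table; this point is the centre of its upper face; z up.
- can_center (a point): Bystander: closed drinks can, green label, 66 mm across, 159 mm high, upright at the back; this point is on its axis 80 mm up; z up along the can.
- peach_center (a point): Bystander: light open drinks can, orange label, 66 mm across, 157 mm high, upright at the back left; this point is on its axis 80 mm up.
- spray_center (a point): Bystander: spray bottle, 57 x 99 mm in plan (long side along its own y), 218 mm high, upright at the back; this point is 100 mm up on the middle of its plan.
- tape_center (a point): Bystander: tape roll lying flat, 66 mm across, 19 mm high; point at its centre.
- clamp_center (a point): Bystander: metal pipe clamp ring lying flat, 92 x 86 x 18 mm; point at its centre.
- ends_center (a point): Bystander: stack of can ends, 66 mm across, 41 mm high; point at its centre.
- roll_center (a point): Bystander: stepped steel seaming roll, 49 mm across, 34 mm high; point at its centre.
- filler_corner (a point): Fixed: lower right front corner of the tall filling machine at the back left, which rises 0.6 m from here and runs to +y and +x; its filling heads stand out 0.1 m to -x beyond y = 0.29. The frame along the whole back of the table also begins at this x, 0.67 m.
There are look-alikes about, which are no part of the job. Of the things shaped like the part that bears mat_top, the cork one is meant.

How it is judged (in metres and radians):
On the way:
1. the jar stands upside down on its lid in the middle of the drain plate, let go (angle between jar_center's own z axis and vertical above 3 rad and horizontal distance between jar_center and drain_top below 0.03 m and z of jar_center in the frame of drain_top between 0.04 and 0.052 m and contact force between jar and the fingers below 0.1 N and linear speed of jar below 0.03 m/s), for 0.5 s.
At the end, for the whole second after the job is handed in: the jar stands upright (within 8 degrees) on the cork mat, its middle within 30 mm of the mat's centre, released and at rest (angle between jar_center's own z axis and vertical below 0.14 rad and horizontal distance between jar_center and mat_top below 0.03 m and z of jar_center in the frame of mat_top between 0.04 and 0.052 m and contact force between jar and the fingers below 0.1 N and linear speed of jar below 0.03 m/s); the robot touches nothing.
It fails at once if a can or the spray bottle is pushed more than 30 mm or knocked over (distance of any of can_center, peach_center, spray_center from where it was at the start of the episode above 0.03 m).
It fails at once if the tape roll, pipe clamp, stack of can ends or steel roll is pushed more than 30 mm (distance of any of tape_center, clamp_center, ends_center, roll_center from where it was at the start of the episode above 0.03 m).
It also fails if it takes over 72 s, if anything falls off the work surface, if the arm or the gripper's body presses on something with over 40 N, if the wrist force passes 120 N, or if a joint passes its speed limit or range.

## Working session

There is one attempt and no reset: what is moved stays moved. The work goes in short steps, Python scripts to look and compute and a tool call to move; the robot and the scene stay as the last step left them, time stands still between calls to the robot, and variables do not carry over. Pictures are saved under pics/ and viewed, and the job is handed in when it is done.

Besides the shell and the picture viewer there is one more tool, called after ">>>" as name([rows], argument=value, ...), one row to a line, values as JSON. play_rows: Moves the arm, as the interface text tells. Its arguments: {"type":"object","properties":{"series":{"type":"array"}},"required":["series"]}

```bash
ls; mkdir -p pics; python3 - <<'E'
from plant import *
import cv2,numpy as np
print(get_obs())
for n in("scene","top"):
    s=snapshot(n);np.savez(f'pics/{n}0.npz',**s)
    cv2.imwrite(f'pics/{n}0.png',cv2.resize(s["frame"][:,:,::-1],(800,600),interpolation=cv2.INTER_CUBIC))
    print(n,s["mtx"],s["camera_from_world"],s.keys())
E
```

```text
pics
{'clock': 0.0, 'joint_pos': array([-5.62018188e+01,  2.05891815e+01,  6.32919889e-01, -2.06750424e-02,
       -7.01360079e+01, -1.65080996e+01]), 'qvel': array([-0.02871017,  0.03004598,  0.07354818,  0.05982531,  0.0680114 ,
        0.00573066]), 'tau': array([-1.25665880e-03, -5.82719100e+01,  2.93058980e+01,  6.99707687e+00,
        7.01944882e-03, -2.02169063e-04]), 'tool_pos': array([ 0.20049533, -0.64412333,  0.29123981]), 'orientation': array([ 1.79906011e+02, -7.58627216e-03, -1.62716953e+02]), 'force': array([-0.53399624, -1.31208622, -0.52977973]), 'moment': array([ 0.03237777, -0.01579589,  0.02225017]), 'opening': 0.08748818597717356}
scene [[431.0902835    0.         277.25066474]
 [  0.         431.0902835  205.82957362]
 [  0.           0.           1.        ]] [[ 8.75394801e-01 -4.83408271e-01 -6.21797478e-04 -4.42435021e-01]
 [ 2.14987075e-01  3.88163270e-01  8.96163955e-01 -2.55820913e-01]
 [-4.32971709e-01 -7.84630945e-01  4.43722638e-01 -1.03239680e+00]
 [ 0.00000000e+00  0.00000000e+00  0.00000000e+00  1.00000000e+00]] dict_keys(['frame', 'z_map', 'mtx', 'camera_from_world'])
top [[475.44800554   0.         278.85127773]
 [  0.         475.44800554 214.00706344]
 [  0.           0.           1.        ]] [[ 0.02855316 -0.99952618  0.01149489  0.10666908]
 [ 0.98863892  0.02993613  0.14729871 -0.55169578]
 [-0.14757303  0.00715845  0.98902526 -1.39310927]
 [ 0.          0.          0.          1.        ]] dict_keys(['frame', 'z_map', 'mtx', 'camera_from_world'])
```

View pics/scene0.png

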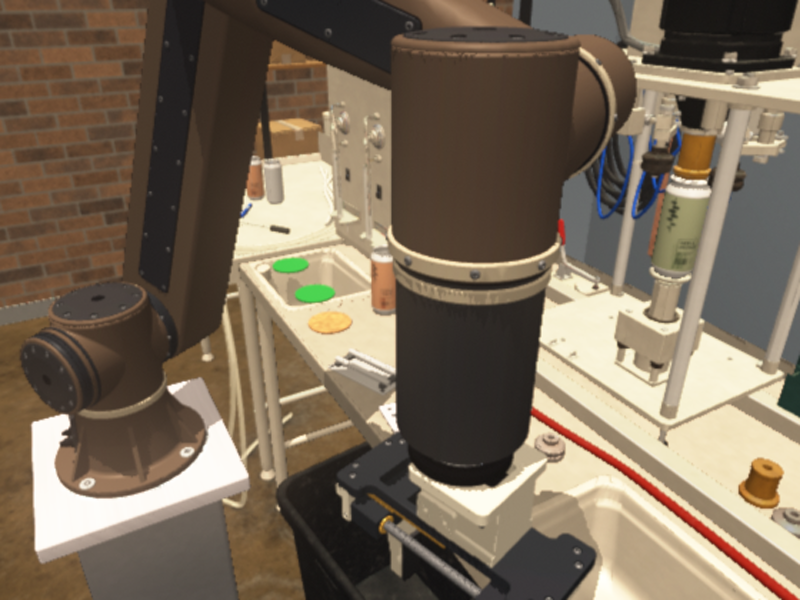

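View pics/top0.png

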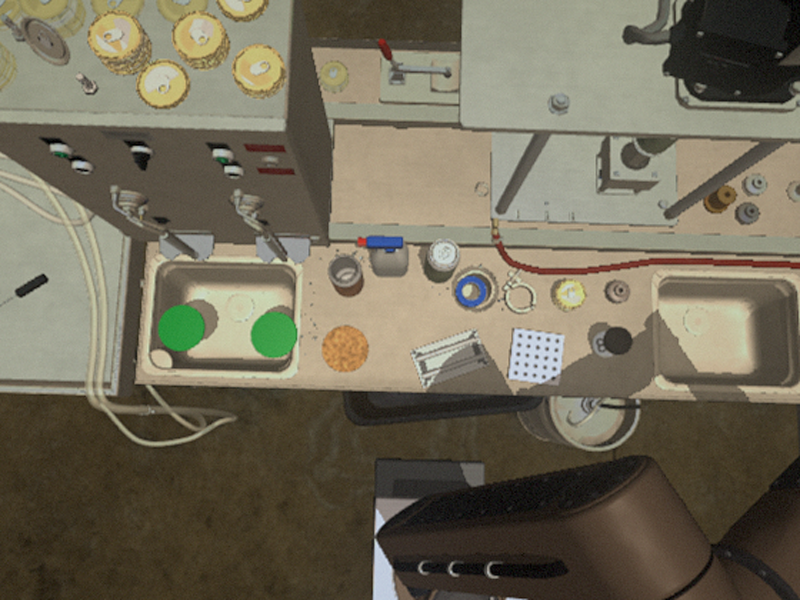

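The top view (800x600) shows the jar with its black lid at (617,340), the drain plate with dark holes at (537,355), the cradle at (449,360) and an orange cork disc at (345,347). The mat candidates are the cork disc and two green discs in the left sink at (181,328) and (274,334). Only the (345,347) one is cork coloured. I'll confirm that in crops and then measure.

```bash
cat > h.py <<'E'
import numpy as np,cv2
def load(n): return dict(np.load(f'pics/{n}.npz'))
def ray(s,u,v):
    K=s['mtx'];M=s['camera_from_world'];d=np.array([(u-K[0,2])/K[0,0],-(v-K[1,2])/K[1,1],-1.])
    R=M[:3,:3];c=-R.T@M[:3,3];return c,R.T@d
def p3(s,u,v,z=None):
    c,d=ray(s,u,v)
    if z is None: return c+d*s['z_map'][int(round(v)),int(round(u))]
    return c+d*(z-c[2])/d[2]
def tri(s1,p1,s2,p2):
    c1,d1=ray(s1,*p1);c2,d2=ray(s2,*p2)
    A=np.stack([d1,-d2],1);t=np.linalg.lstsq(A,c2-c1,rcond=None)[0]
    a=c1+d1*t[0];b=c2+d2*t[1];return (a+b)/2,np.linalg.norm(a-b)
def proj(s,P):
    K=s['mtx'];M=s['camera_from_world'];q=M[:3,:3]@np.asarray(P)+M[:3,3]
    return K[0,0]*q[0]/-q[2]+K[0,2],K[1,1]*(-q[1])/-q[2]+K[1,2]
def cloud(s):
    K=s['mtx'];M=s['camera_from_world'];z=s['z_map'];v,u=np.mgrid[:420,:560]
    q=np.stack([(u-K[0,2])/K[0,0]*z,-(v-K[1,2])/K[1,1]*z,-z],-1)
    P=(q-M[:3,3])@M[:3,:3];P[z<=0]=np.nan;return P
def snap(n,name):
    from plant import snapshot
    s=snapshot(n);np.savez(f'pics/{name}.npz',**s);return s
def crop(s,u0,u1,v0,v1,name,k=5):
    im=s['frame'][v0:v1,u0:u1,::-1];cv2.imwrite(f'pics/{name}.png',cv2.resize(im,None,fx=k,fy=k,interpolation=cv2.INTER_CUBIC))
E
python3 - <<'E'
from h import *
s=load('top0');P=cloud(s)
f=.7
for n,(u,v) in dict(lid=(617,340),drain=(537,355),cradle=(449,360),mat=(345,347),g1=(181,328),g2=(274,334),peach=(346,270),can=(442,255),tape=(472,291),clamp=(519,296),ends=(569,294),roll=(617,291),table=(580,370)).items(): print(n,p3(s,u*f,v*f).round(3))
crop(s,210,370,215,295,'topA',5); crop(s,370,480,190,290,'topB',6)
E
```

```text
lid [ 0.484 -0.321  0.093]
drain [ 0.455 -0.177  0.009]
cradle [0.439 0.011 0.01 ]
mat [0.461 0.235 0.   ]
g1 [0.49  0.585 0.012]
g2 [0.484 0.387 0.008]
peach [0.628 0.239 0.009]
can [0.634 0.041 0.156]
tape [ 0.601 -0.043 -0.055]
clamp [ 0.584 -0.14   0.   ]
ends [ 0.583 -0.237  0.046]
roll [ 0.595 -0.342  0.035]
table [ 0.426 -0.27   0.005]
```

View pics/topA.png

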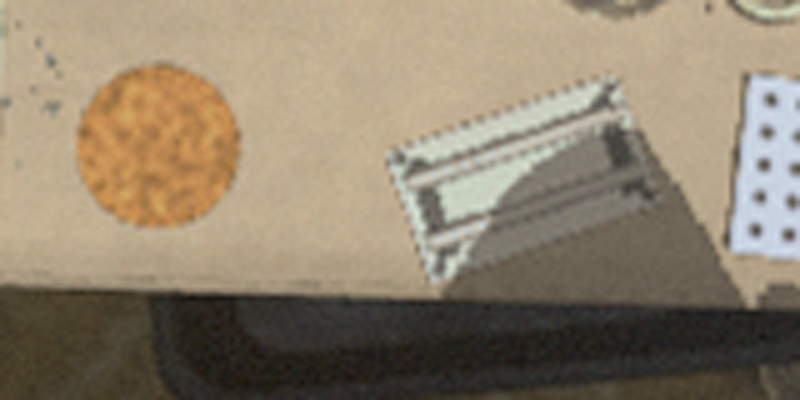

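View pics/topB.png

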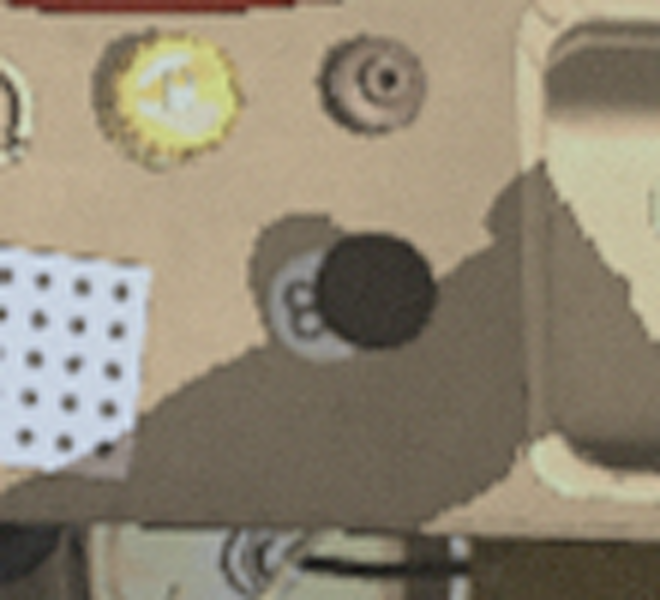

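The crop confirms the orange disc at topA (158,146) has cork grain, unlike the two plain green discs, so it is the mat. The jar lid is at topB (377,290). The drain plate corners and cradle base corners are readable.

```bash
python3 - <<'E'
from h import *
s=load('top0');P=cloud(s)
A=lambda x,y:(210+x/5-.4,215+y/5-.4)
B=lambda x,y:(370+x/6-.42,190+y/6-.42)
print('mat',p3(s,*A(158,146),z=.006))
for e in [(78,146),(240,146),(158,62),(158,228)]: print(p3(s,*A(*e),z=.006))
c=[p3(s,*q,z=.012) for q in (A(748,75),A(728,245),B(150,268),B(128,480))];print('drain',np.array(c).round(4),np.mean(c,0))
c=[p3(s,*A(*q),z=.004) for q in [(388,155),(612,75),(662,198),(435,285)]];print('cradle',np.array(c).round(4),np.mean(c,0))
print('lid',p3(s,*B(377,290),z=.092)); print('jarbody base',p3(s,*B(322,305),z=.0))
# depth-based checks
def med(m): return np.nanmedian(P[m],0),m.sum()
f=s['frame'].astype(int)
m=(P[...,2]>.08)&(P[...,2]<.105)&(abs(P[...,0]-.484)<.05)&(abs(P[...,1]+.32)<.05);print('lid cloud',med(m),np.nanmean(P[m],0))
z=P[...,2]
for n,(x,y) in dict(drain=(.455,-.177),mat=(.461,.235),tab=(.46,.15),tab2=(.43,-.25)).items():
    m=(abs(P[...,0]-x)<.03)&(abs(P[...,1]-y)<.03);print(n,np.nanmedian(z[m]))
# can tops
for n,(x,y) in dict(can=(.634,.041),spray=(.64,.14),peach=(.628,.2)).items():
    m=(abs(P[...,0]-x)<.09)&(abs(P[...,1]-y)<.06)&(z>.14)&(z<.25);print(n,m.sum(),np.nanmean(P[m],0),np.nanmin(P[m],0))
E
```

```text
mat [0.45792612 0.23499496 0.006     ]
[0.45648355 0.28381285 0.006     ]
[0.45940591 0.18491737 0.006     ]
[0.50958726 0.23707359 0.006     ]
[0.40801152 0.2329866  0.006     ]
drain [[ 0.5117 -0.125   0.012 ]
 [ 0.4075 -0.1132  0.012 ]
 [ 0.5006 -0.2336  0.012 ]
 [ 0.3926 -0.2217  0.012 ]] [ 0.45310166 -0.17336487  0.012     ]
cradle [[ 0.4567  0.0942  0.004 ]
 [ 0.5101 -0.0425  0.004 ]
 [ 0.4354 -0.074   0.004 ]
 [ 0.3785  0.0636  0.004 ]] [0.44518581 0.01034661 0.004     ]
lid [ 0.4841324  -0.32298871  0.092     ]
jarbody base [ 0.48546464 -0.32518085  0.        ]
lid cloud (array([ 0.48206925, -0.32051573,  0.09383041]), np.int64(314)) [ 0.48210611 -0.3204605   0.09352646]
drain 0.01335029319161982
mat 0.008029249619110545
tab 0.0010764311162435748
tab2 0.0021675097041715416
can 410 [0.63394869 0.03976173 0.15509966] [0.60355383 0.00725672 0.1400249 ]
spray 424 [0.63732763 0.15466124 0.1952902 ] [0.62060797 0.11776377 0.14034964]
peach 451 [0.62407535 0.18483998 0.18516564] [0.56582648 0.14003286 0.14005069]
```

```bash
cat >> h.py <<'E'
def go(x,y,z,yaw):
    from plant import get_obs
    from scipy.spatial.transform import Rotation as Ro
    o=get_obs();R=Ro.from_euler('xyz',o['orientation'],degrees=True)
    d=R.inv().apply(np.array([x,y,z])-o['tool_pos'])
    s=-((yaw-o['orientation'][2]+180)%360-180)
    print('t %.2f'%o['clock'],'pos',o['tool_pos'].round(4),'rpy',o['orientation'].round(1),'F',o['force'].round(1),'open',round(o['opening'],4));print('shift',d.round(4),'spin',round(s,1))
E
python3 -c "
from h import *
go(.483,-.322,.20,-68.7)"
```

```text
t 0.10 pos [ 0.2005 -0.6442  0.2914] rpy [ 179.9   -0.  -162.7] F [-0.2  0.7 -0.1] open 0.0875
shift [-0.3655  0.2236  0.0916] spin -94.0
```

>>> play_rows([
  [100, -0.3655, 0.2236, 0.05, -94],
  [100, -0.3655, 0.2236, 0.0916, -94],
  [100, -0.3655, 0.2236, 0.0916, -94],
  [100, -0.3655, 0.2236, 0.0916, -94],
  [100, -0.3655, 0.2236, 0.0916, -94],
  [100, -0.3655, 0.2236, 0.0916, -94],
  [100, -0.3655, 0.2236, 0.0916, -94],
  [100, -0.3655, 0.2236, 0.0916, -94],
  [100, -0.3655, 0.2236, 0.0916, -94],
  [100, -0.3655, 0.2236, 0.0916, -94],
])

```text
clock: 1.1
tool_pos: [0.4852, -0.319, 0.199]
orientation: [179.9, 0.1, -76.2]
force: [-1.2, -1.1, 0.1]
opening: 0.0876
```

```bash
python3 - <<'E'
from h import *
go(.483,-.322,.122,-68.7)
s=snap('scene','scene1');t=snap('top','top1')
cv2.imwrite('pics/scene1.png',cv2.resize(s['frame'][:,:,::-1],(800,600),interpolation=cv2.INTER_CUBIC))
E
```

```text
t 1.10 pos [ 0.4852 -0.319   0.199 ] rpy [ 1.799e+02  1.000e-01 -7.620e+01] F [-1.2 -1.1  0.1] open 0.0876
shift [0.0025 0.0027 0.077 ] spin -7.5
```

View pics/scene1.png

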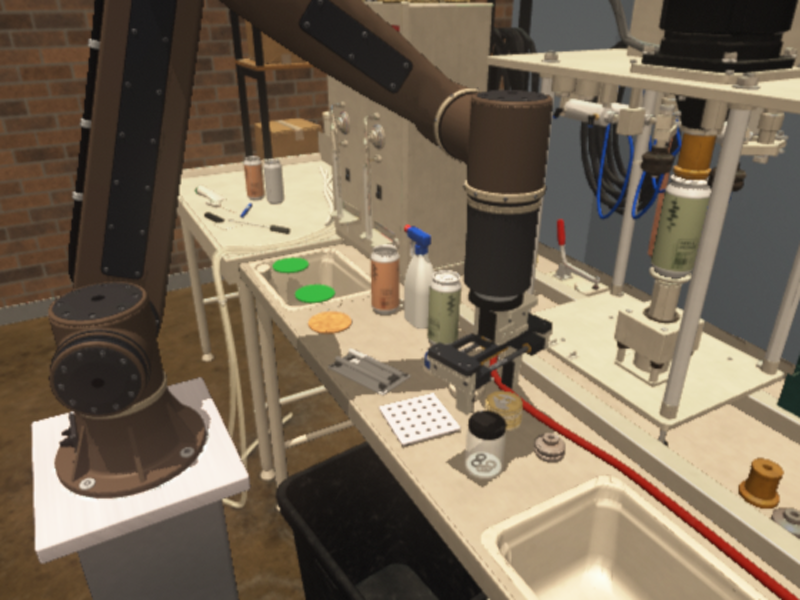

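The gripper is in clear view at about (490,360), with the jar behind it at (486,445) and the plate at (420,418). I'll crop the scene view to triangulate the jar and the places.

```bash
python3 - <<'E'
from h import *
s=load('scene1')
print(proj(s,(.4852,-.319,.199)),proj(s,(.483,-.322,.092)),proj(s,(.453,-.173,.012)),proj(s,(.458,.235,.006)))
crop(s,310,370,275,345,'sJ',8);crop(s,205,330,210,320,'sP',6)
E
```

```text
(np.float64(342.2998315945556), np.float64(252.09065549407575)) (np.float64(339.08300381490596), np.float64(294.282067682817)) (np.float64(292.21182935105253), np.float64(290.9918195431664)) (np.float64(229.90939868654345), np.float64(224.3747753411351))
```

View pics/sJ.png

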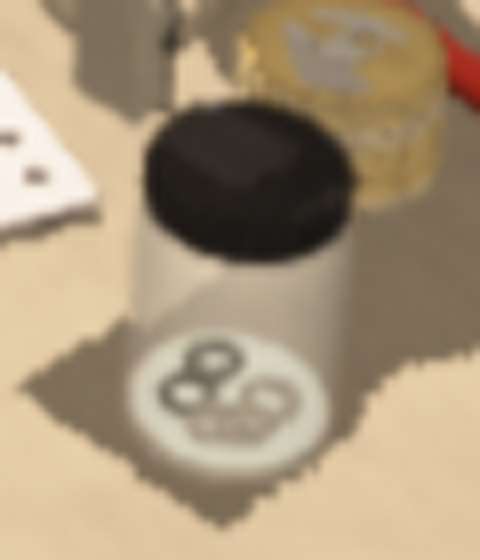

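View pics/sP.png

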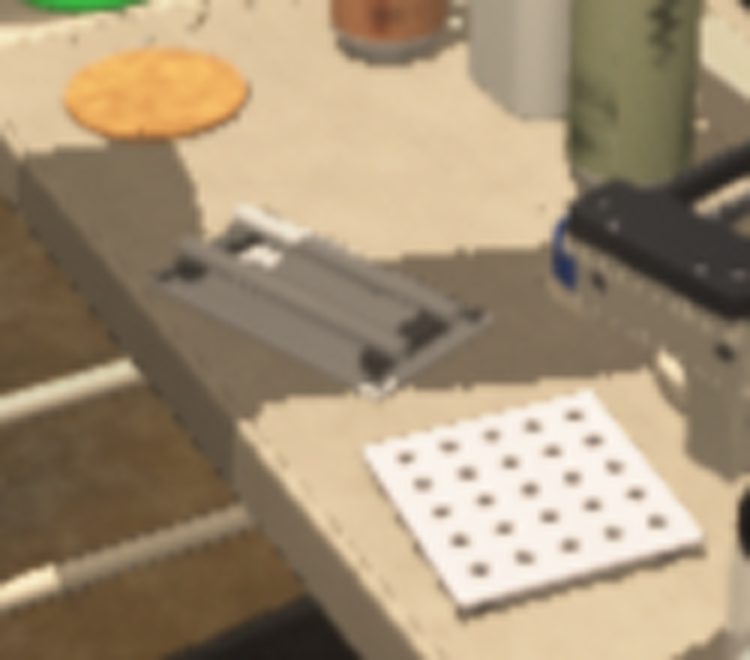

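```bash
python3 - <<'E'
from h import *
s=load('scene1');t=load('top0')
A=lambda x,y:(210+x/5-.4,215+y/5-.4)
B=lambda x,y:(370+x/6-.42,190+y/6-.42)
J=lambda x,y:(310+x/8-.44,275+y/8-.44)
Q=lambda x,y:(205+x/6-.42,210+y/6-.42)
print('lid',tri(t,B(377,290),s,J(249,172)))
print('base',tri(t,B(322,305),s,J(230,400)))
print('mat',tri(t,A(158,146),s,Q(156,88)))
dt=np.mean([A(748,75),A(728,245),B(150,268),B(128,480)],0)
print('drain',tri(t,dt,s,Q(530,490)))
# cradle end near plate: corners
print('cr',tri(t,A(612,75),s,Q(488,318)),tri(t,A(662,198),s,Q(378,390)),tri(t,A(435,285),s,Q(160,278)))
E
```

```text
lid (array([ 0.48505286, -0.32461939,  0.0880101 ]), np.float64(0.0011108034149627292))
base (array([ 0.48545776, -0.32364448,  0.00601509]), np.float64(0.0013659804877056046))
mat (array([0.45898055, 0.23458803, 0.00625778]), np.float64(0.0022847190448321312))
drain (array([ 0.45361576, -0.17385267,  0.0113678 ]), np.float64(0.0016532830505712952))
cr (array([ 0.51011878, -0.04256605,  0.00253493]), np.float64(0.00041694847166267923)) (array([ 0.4351191 , -0.07361165,  0.00651816]), np.float64(0.00014551972580011783)) (array([0.38276923, 0.06209318, 0.0047595 ]), np.float64(0.009097632602870016))
```

```bash
python3 -c "
from h import *
go(.4845,-.3235,.122,-68.7)"
```

```text
t 1.20 pos [ 0.4836 -0.3212  0.1999] rpy [179.9   0.  -76.5] F [-0.1 -0.1 -0.3] open 0.0873
shift [ 0.0025 -0.0004  0.0779] spin -7.8
```

>>> play_rows([
  [100, 0.0025, -0.0004, 0.03, -7.8],
  [100, 0.0025, -0.0004, 0.06, -7.8],
  [100, 0.0025, -0.0004, 0.0779, -7.8],
  [68, 0.0025, -0.0004, 0.0779, -7.8],
  [60, 0.0025, -0.0004, 0.0779, -7.8],
  [60, 0.0025, -0.0004, 0.0779, -7.8],
  [60, 0.0025, -0.0004, 0.0779, -7.8],
  [60, 0.0025, -0.0004, 0.0779, -7.8],
])

```text
clock: 2.0
tool_pos: [0.4846, -0.325, 0.124]
orientation: [-179.9, -0.1, -69.0]
force: [-0.4, -0.5, 4.3]
opening: 0.0595
```

```bash
python3 -c "
from h import *
go(.484,-.087,.20,-68.7)"
```

```text
t 2.00 pos [ 0.4846 -0.325   0.124 ] rpy [-1.799e+02 -1.000e-01 -6.900e+01] F [-0.4 -0.5  4.3] open 0.0595
shift [-0.2223 -0.0849 -0.0762] spin -0.3
```

>>> play_rows([
  [60, 0, 0, -0.02, 0],
  [60, 0, 0, -0.05, 0],
  [60, -0.05, -0.02, -0.05, 0],
  [60, -0.1, -0.04, -0.05, 0],
  [60, -0.15, -0.06, -0.05, 0],
  [60, -0.195, -0.075, -0.05, 0],
  [60, -0.2223, -0.0849, -0.05, 0],
  [60, -0.2223, -0.0849, -0.05, 0],
])

```text
clock: 2.8
tool_pos: [0.4836, -0.0831, 0.1734]
orientation: [-179.9, 0.0, -68.7]
force: [-0.5, 0.0, -3.1]
opening: 0.0594
```

```bash
python3 - <<'E'
from h import *
go(.4834,-.0847,.13,-68.7)
s=snap('scene','scene2');t=snap('top','top2')
crop(s,230,370,180,300,'s2',5);crop(t,290,430,150,280,'t2',5)
E
```

```text
t 2.80 pos [ 0.4836 -0.0831  0.1734] rpy [-179.9    0.   -68.7] F [-0.5  0.  -3.1] open 0.0594
shift [0.0015 0.0008 0.0433] spin -0.0
```

View pics/s2.png

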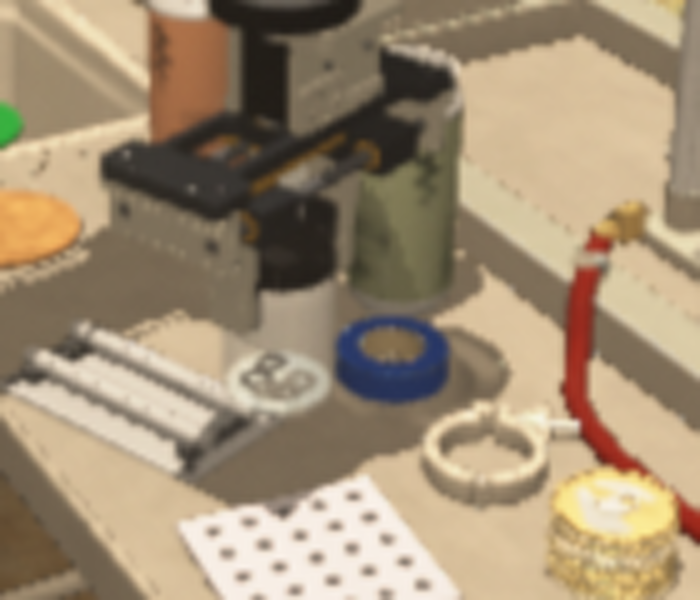

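View pics/t2.png

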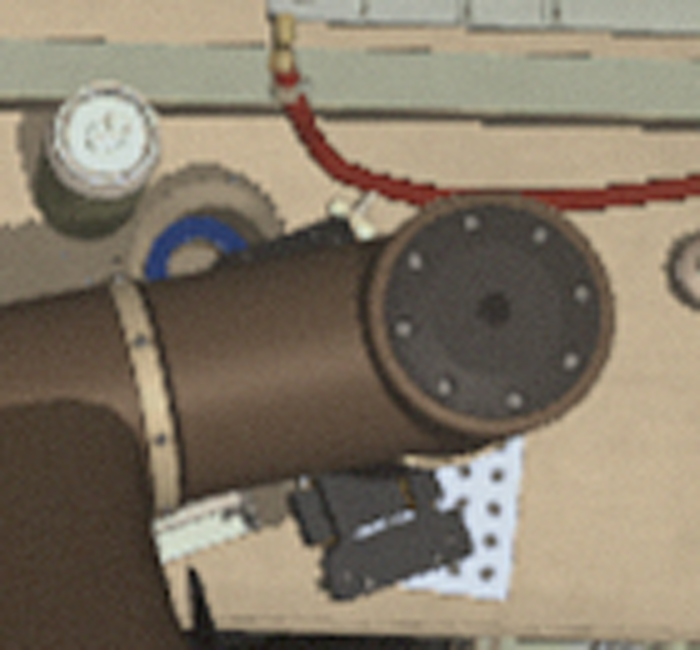

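The jar is held upright at s2 (280,340), just off the cradle's near end. Next I lower it and push its base against the rod ends so it pivots in the fingers.

>>> play_rows([
  [60, 0, 0, 0.02, 0],
  [60, 0, 0, 0.0395, 0],
  [60, -0.006, 0, 0.0395, 0],
  [60, -0.012, 0, 0.037, 0],
  [60, -0.017, 0, 0.0355, 0],
  [60, -0.023, 0, 0.0345, 0],
  [60, -0.028, 0, 0.034, 0],
  [60, -0.034, 0, 0.034, 0],
  [60, -0.039, 0, 0.034, 0],
  [60, -0.039, 0, 0.034, 0],
])

```text
clock: 3.9
tool_pos: [0.4693, -0.0497, 0.1389]
orientation: [-180.0, 0.0, -68.9]
force: [-2.1, -2.8, 2.3]
opening: 0.0599
```

```bash
python3 - <<'E'
from h import *
go(.4834,-.0847,.13,-68.7)
s=snap('scene','scene3')
crop(s,220,360,180,300,'s3',5)
E
```

```text
t 3.90 pos [ 0.4693 -0.0497  0.1389] rpy [-180.     0.   -68.9] F [-2.1 -2.8  2.3] open 0.0599
shift [ 0.0377 -0.0006  0.0089] spin -0.2
```

View pics/s3.png

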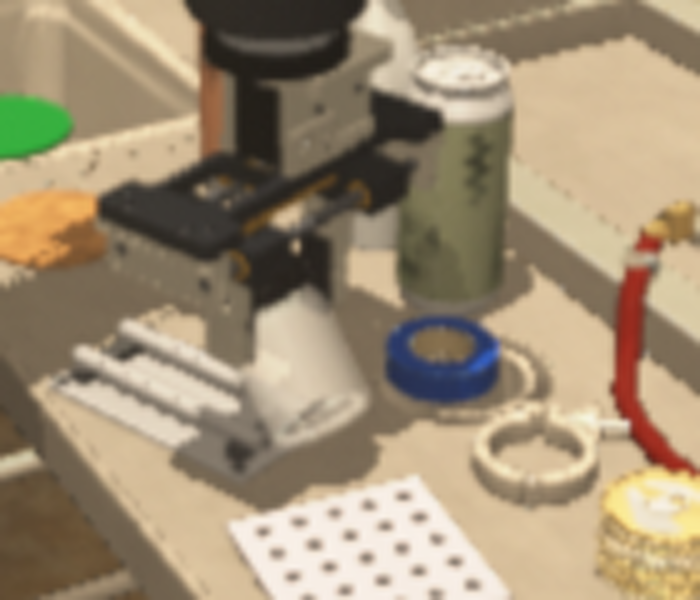

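The base at s3 (320,400) now rests on the rod ends with the jar tilted about 30°. Pivoting works, so I'm continuing the arc.

>>> play_rows([
  [60, -0.008, 0, 0.0015, 0],
  [60, -0.0155, 0, 0.0038, 0],
  [60, -0.023, 0, 0.0075, 0],
  [60, -0.03, 0, 0.0115, 0],
  [60, -0.036, 0, 0.017, 0],
  [60, -0.042, 0, 0.0225, 0],
  [60, -0.047, 0, 0.0295, 0],
  [60, -0.051, 0, 0.0345, 0],
  [60, -0.051, 0, 0.0345, 0],
])

```text
clock: 4.85
tool_pos: [0.4517, -0.003, 0.105]
orientation: [180.0, -0.1, -68.8]
force: [-2.6, -9.0, 20.4]
opening: 0.0601
```

```bash
python3 - <<'E'
from h import *
go(.4834,-.0847,.13,-68.7)
s=snap('scene','scene4')
crop(s,220,360,180,300,'s4',5)
E
```

```text
t 4.85 pos [ 0.4517 -0.003   0.105 ] rpy [ 1.80e+02 -1.00e-01 -6.88e+01] F [-2.6 -9.  20.4] open 0.0601
shift [ 0.0876 -0.     -0.0248] spin -0.1
```

View pics/s4.png

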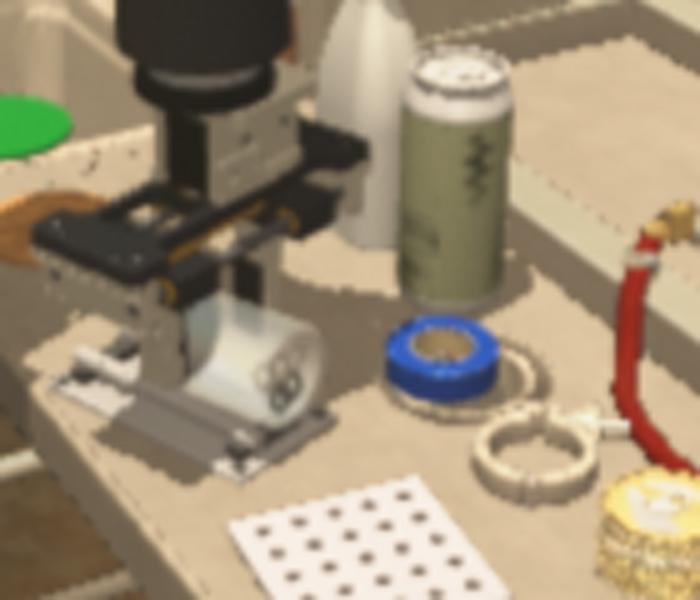

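The jar lies along the rods, with its base face at s4 (285,375) towards the camera. I'll slide it in 10 mm, release, shift the grip towards the base and close.

>>> play_rows([
  [60, -0.012, 0, 0, 0],
  [60, -0.012, 0, 0, 0],
  [100, -0.012, 0, 0, 0],
  [100, -0.012, 0, 0, 0],
  [100, -0.012, 0, 0, 0],
  [100, 0.015, 0, 0, 0],
  [100, 0.033, 0, 0, 0],
  [100, 0.033, 0, 0, 0],
])

```text
clock: 5.7
tool_pos: [0.4636, -0.0345, 0.1037]
orientation: [180.0, -0.0, -69.1]
force: [-0.0, 0.9, -0.9]
opening: 0.0874
```

```bash
python3 - <<'E'
from h import *
go(.4834,-.0847,.13,-68.7)
s=snap('scene','scene5')
crop(s,200,340,180,300,'s5',5)
E
```

```text
t 5.70 pos [ 0.4636 -0.0345  0.1037] rpy [180.   -0.  -69.1] F [-0.   0.9 -0.9] open 0.0874
shift [ 0.054  -0.0005 -0.0263] spin -0.4
```

View pics/s5.png

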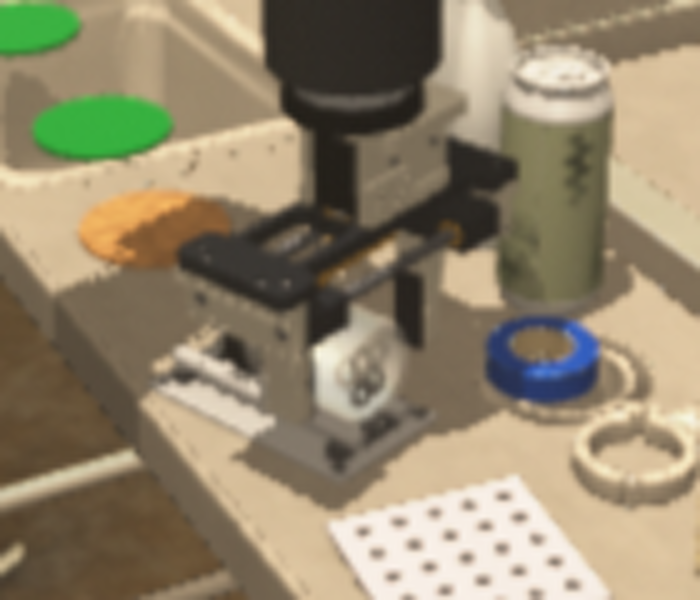

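```bash
python3 - <<'E'
from h import *
s=load('scene5');P=cloud(s)
q=p3(s,200+358/5-.4,180+370/5-.4,z=.046);print(q)
from math import *
t=np.array([.4636,-.0345]);xd=np.array([cos(radians(-69.1)),sin(radians(-69.1))]);print((q[:2]-t)@xd,(q[:2]-t)@np.array([xd[1],-xd[0]]))
print(P[250:260,268:276].reshape(-1,3).mean(0))
E
```

```text
[ 0.46383241 -0.0410767   0.046     ]
0.006226896786120772 0.002129037251511638
[ 0.45743762 -0.05490475  0.05284938]
```

```bash
python3 - <<'E'
from h import *
s=load('scene5')
crop(s,250,300,225,275,'s5b',12)
# draw predicted base circle for various offsets
im=cv2.imread('pics/s5b.png')
xd=np.array([np.cos(np.radians(-69.1)),np.sin(np.radians(-69.1)),0]);yd=np.array([xd[1],-xd[0],0])
for off,c in ((.005,(0,0,255)),(.013,(0,255,0)),(.022,(255,0,0))):
    pts=[]
    for a in np.linspace(0,6.28,60):
        p=np.array([.4636,-.0345,.046])+xd*off+.031*(np.cos(a)*yd+np.sin(a)*np.array([0,0,1]))
        u,v=proj(s,p);pts.append(((u-250+.5)*12,(v-225+.5)*12))
    cv2.polylines(im,[np.int32(pts)],True,c,1)
cv2.imwrite('pics/s5c.png',im)
E
```

```text
(no output)
```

View pics/s5c.png

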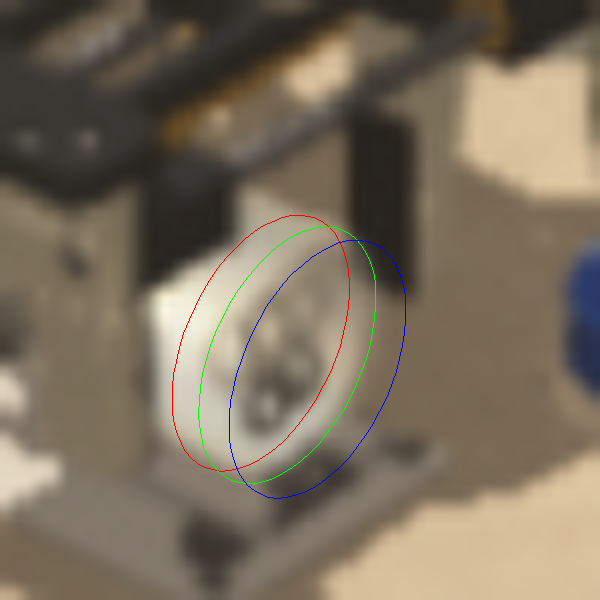

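The base sits about 13 mm beyond the pads (green circle fits). I'll shift 14 mm back onto the body, grip and lift.

>>> play_rows([
  [100, -0.014, 0, 0, 0],
  [64, -0.014, 0, 0, 0],
  [60, -0.014, 0, 0, 0],
  [60, -0.014, 0, 0, 0],
  [60, -0.014, 0, 0, 0],
  [60, -0.014, 0, 0, 0],
  [60, -0.014, 0, -0.03, 0],
  [60, -0.014, 0, -0.07, 0],
  [60, -0.014, 0, -0.08, 0],
])

```text
clock: 6.65
tool_pos: [0.4598, -0.0201, 0.1877]
orientation: [-179.7, -0.0, -68.9]
force: [1.0, 0.1, -1.5]
opening: 0.0604
```

```bash
python3 - <<'E'
from h import *
go(.435,-.34,.16,-96.3)
s=snap('scene','scene6')
crop(s,200,340,150,270,'s6',5)
E
```

```text
t 6.65 pos [ 0.4598 -0.0201  0.1877] rpy [-179.7   -0.   -68.9] F [ 1.   0.1 -1.5] open 0.0604
shift [0.2895 0.1383 0.0271] spin 27.4
```

View pics/s6.png

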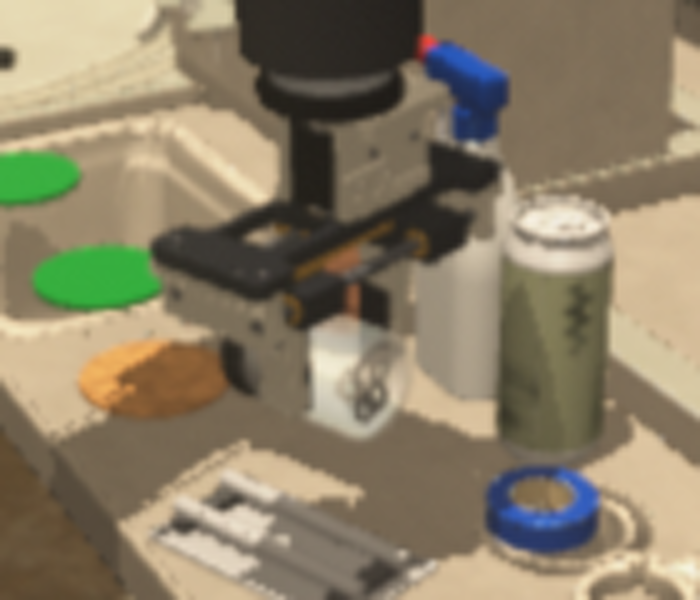

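```bash
python3 -c "
from h import *
go(.437,-.315,.15,-96.3)"
```

```text
t 6.70 pos [ 0.4598 -0.0201  0.1876] rpy [-179.7   -0.   -68.9] F [ 0.6 -0.1 -0.1] open 0.0605
shift [0.2671 0.1275 0.037 ] spin 27.4
```

>>> play_rows([
  [60, 0.044, 0.02, 0.0, 4],
  [60, 0.088, 0.04, 0.0, 8],
  [60, 0.132, 0.06, 0.01, 13],
  [60, 0.176, 0.085, 0.02, 18],
  [60, 0.22, 0.105, 0.037, 23],
  [60, 0.25, 0.12, 0.037, 27.4],
  [60, 0.2671, 0.1275, 0.037, 27.4],
  [60, 0.2671, 0.1275, 0.037, 27.4],
])

```text
clock: 7.5
tool_pos: [0.4337, -0.3176, 0.1452]
orientation: [179.9, 0.0, -96.6]
force: [-0.2, 0.9, -1.3]
opening: 0.0603
```

```bash
python3 - <<'E'
from h import *
go(.437,-.315,.095,-96.3)
s=snap('scene','scene7')
crop(s,240,380,200,320,'s7',5)
E
```

```text
t 7.50 pos [ 0.4337 -0.3176  0.1452] rpy [179.9   0.  -96.6] F [-0.2  0.9 -1.3] open 0.0603
shift [-0.0029 -0.0031  0.0502] spin -0.3
```

View pics/s7.png

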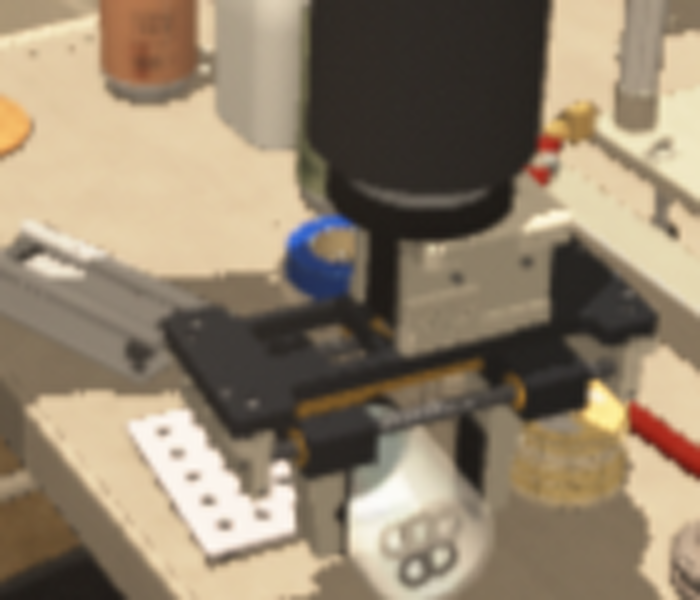

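```bash
cat >> h.py <<'E'
def overlay(s,name,box,k,tcp,yaw,specs,pd=.057,rad=.031):
    """specs: list of (phi_deg, b) ; axis base->lid dir = -toolx*cos(phi) + z*(-sin(phi)); b=dist of P from base"""
    u0,u1,v0,v1=box;crop(s,u0,u1,v0,v1,name,k);im=cv2.imread(f'pics/{name}.png')
    y=np.radians(yaw);xd=np.array([np.cos(y),np.sin(y),0]);yd=np.array([xd[1],-xd[0],0]);Z=np.array([0,0,1.])
    P=np.array(tcp)-Z*pd
    for (phi,b),c in zip(specs,((0,0,255),(0,255,0),(255,0,0))):
        f=np.radians(phi);a=-xd*np.cos(f)-Z*np.sin(f);w=np.cross(a,yd)
        for d,r in ((-b,.031),(.076-b,.031),(.092-b,.029)):
            pts=[]
            for t in np.linspace(0,6.28,60):
                u,v=proj(s,P+a*d+r*(np.cos(t)*yd+np.sin(t)*w));pts.append(((u-u0+.5)*k,(v-v0+.5)*k))
            cv2.polylines(im,[np.int32(pts)],True,c,1)
    cv2.imwrite(f'pics/{name}.png',im)
E
python3 - <<'E'
from h import *
s=load('scene7');M=s['camera_from_world'];print(-M[:3,:3].T@M[:3,3])
overlay(s,'s7o',(270,370,230,330),6,(.4337,-.3176,.1452),-96.6,[(0,.027),(-30,.027)])
E
```

```text
[-0.0046951  -0.92462694  0.68708021]
```

View pics/s7o.png

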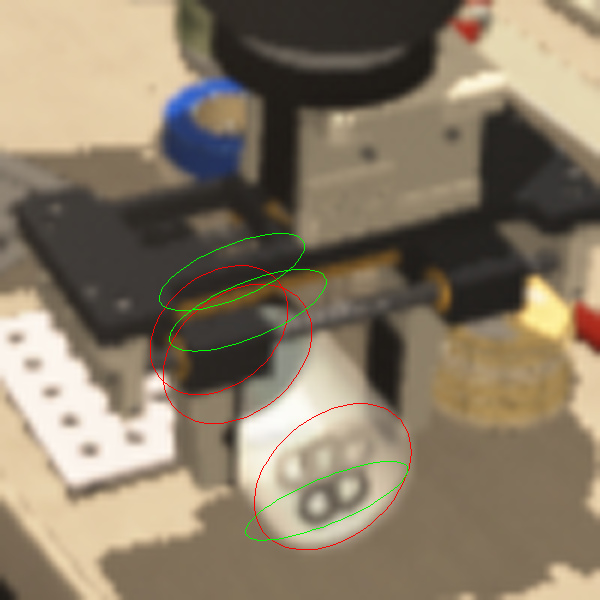

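The horizontal model fits the picture. Next I push the lid's lower edge against the drain plate's 12 mm edge.

>>> play_rows([
  [60, 0, -0.0036, 0.03, 0],
  [60, -0.005, -0.0036, 0.053, 0],
  [60, -0.018, -0.0036, 0.053, 0],
  [60, -0.025, -0.0036, 0.053, 0],
  [60, -0.03, -0.0036, 0.048, 0],
  [60, -0.035, -0.0036, 0.0372, 0],
  [60, -0.042, -0.0036, 0.03, 0],
  [60, -0.048, -0.0036, 0.0244, 0],
  [60, -0.048, -0.0036, 0.0244, 0],
])

```text
clock: 8.45
tool_pos: [0.4447, -0.2674, 0.1243]
orientation: [-179.8, -0.0, -96.3]
force: [0.7, -0.4, -0.4]
opening: 0.0604
```

```bash
python3 - <<'E'
from h import *
from plant import get_obs
go(.4533,-.1735,.14,-96.3)
s=snap('scene','scene8');o=get_obs()
overlay(s,'s8o',(240,370,200,320),5,o['tool_pos'],o['orientation'][2],[(0,.027),(30,.027)])
E
```

```text
t 8.45 pos [ 0.4447 -0.2674  0.1243] rpy [-179.8   -0.   -96.3] F [ 0.7 -0.4 -0.4] open 0.0604
shift [-0.0943  0.0017 -0.0157] spin -0.0
```

View pics/s8o.png

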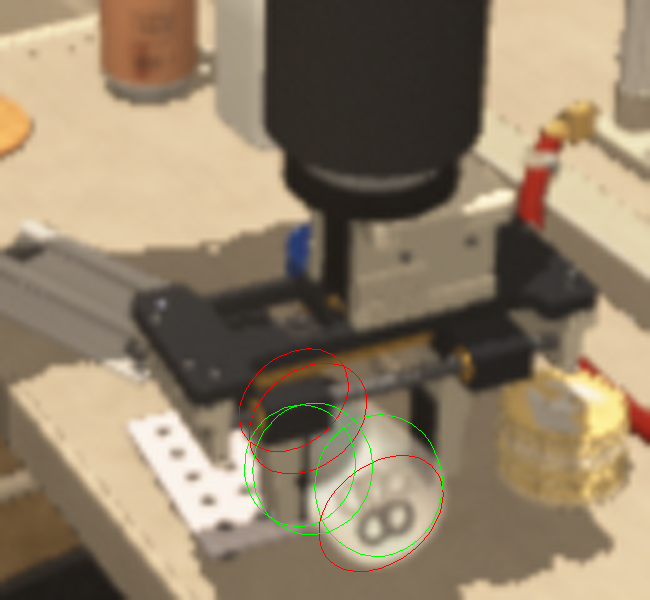

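The base ring at s8o (382,495) fits about 19° rather than 30°, with no force, so the lid edge rode up over the plate edge. I'll back off, go lower and push again on a lower arc.

>>> play_rows([
  [60, 0.022, 0, 0.0, 0],
  [60, 0.022, 0, 0.016, 0],
  [60, 0.013, 0, 0.016, 0],
  [60, 0.008, 0, 0.013, 0],
  [60, 0.003, 0, 0.008, 0],
  [60, -0.0025, 0, 0.005, 0],
  [60, -0.008, 0, 0.002, 0],
  [60, -0.014, 0, -0.0005, 0],
  [60, -0.0195, 0, -0.003, 0],
  [60, -0.0195, 0, -0.003, 0],
])

```text
clock: 9.5
tool_pos: [0.4463, -0.2493, 0.1277]
orientation: [-179.9, -0.1, -96.3]
force: [-4.6, -8.2, 10.8]
opening: 0.0608
```

```bash
python3 - <<'E'
from h import *
from plant import get_obs
go(.4533,-.1735,.14,-96.3)
s=snap('scene','scene9');o=get_obs()
overlay(s,'s9o',(240,370,200,320),5,o['tool_pos'],o['orientation'][2],[(20,.027),(50,.027)])
E
```

```text
t 9.50 pos [ 0.4463 -0.2493  0.1277] rpy [-1.799e+02 -1.000e-01 -9.630e+01] F [-4.6 -8.2 10.8] open 0.0608
shift [-0.0761  0.0013 -0.0125] spin 0.0
```

View pics/s9o.png

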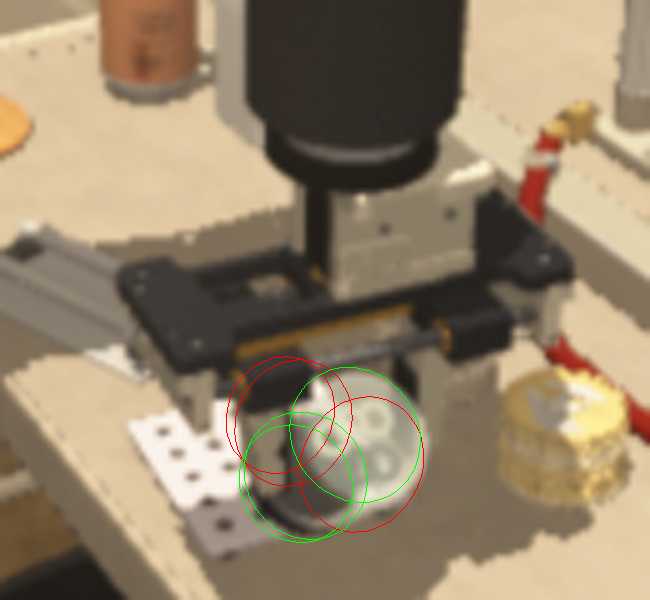

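φ is now about 50° (green fits). I'll finish the arc, lift over the edge and drag the lid forward on the plate to level it.

>>> play_rows([
  [60, -0.006, 0, -0.0015, 0],
  [60, -0.012, 0, -0.0025, 0],
  [60, -0.018, 0, -0.003, 0],
  [60, -0.024, 0, -0.003, 0],
  [60, -0.024, 0, -0.003, 0],
])

```text
clock: 10.05
tool_pos: [0.4494, -0.2251, 0.131]
orientation: [-179.9, -0.1, -96.2]
force: [-4.0, -3.4, 16.3]
opening: 0.0606
```

```bash
python3 - <<'E'
from h import *
from plant import get_obs
go(.4533,-.1735,.14,-96.3)
s=snap('scene','scene10');o=get_obs()
overlay(s,'s10o',(240,370,200,320),5,o['tool_pos'],o['orientation'][2],[(60,.027),(80,.027)])
E
```

```text
t 10.05 pos [ 0.4494 -0.2251  0.131 ] rpy [-1.799e+02 -1.000e-01 -9.620e+01] F [-4.  -3.4 16.3] open 0.0606
shift [-0.0517  0.0017 -0.0091] spin 0.1
```

View pics/s10o.png

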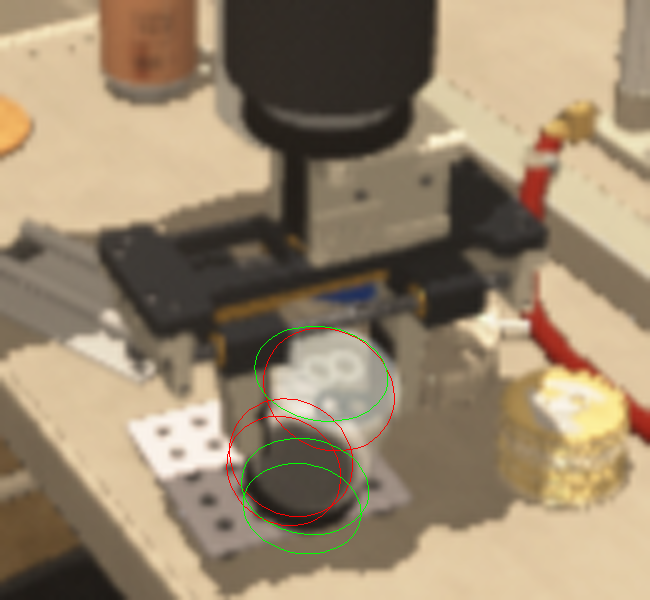

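>>> play_rows([
  [60, 0, 0, -0.018, 0],
  [60, -0.02, 0.001, -0.018, 0],
  [60, -0.025, 0.0017, -0.012, 0],
  [60, -0.03, 0.0017, -0.007, 0],
  [60, -0.037, 0.0017, -0.006, 0],
  [60, -0.045, 0.0017, -0.004, 0],
  [60, -0.052, 0.0017, -0.002, 0],
  [60, -0.052, 0.0017, -0.001, 0],
])

```text
clock: 10.9
tool_pos: [0.4528, -0.1729, 0.131]
orientation: [180.0, -0.1, -96.3]
force: [-8.2, 2.8, 27.4]
opening: 0.0604
```

```bash
python3 - <<'E'
from h import *
from plant import get_obs
go(.4533,-.1735,.14,-96.3)
s=snap('scene','scene11');o=get_obs()
overlay(s,'s11o',(240,370,180,300),5,o['tool_pos'],o['orientation'][2],[(90,.027)])
E
```

```text
t 10.90 pos [ 0.4528 -0.1729  0.131 ] rpy [ 1.80e+02 -1.00e-01 -9.63e+01] F [-8.2  2.8 27.4] open 0.0604
shift [ 0.0006 -0.0005 -0.009 ] spin 0.0
```

View pics/s11o.png

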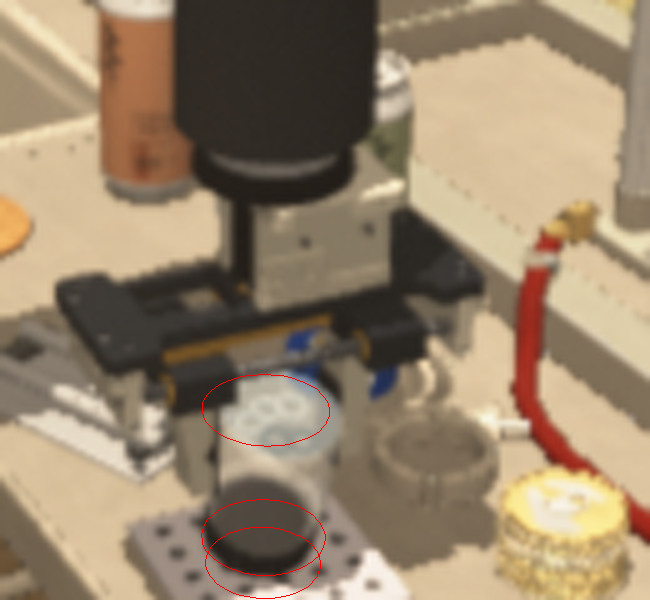

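The jar is nearly vertical with its lid on the plate at s11o (262,530), still leaning a few degrees. On release it should settle flat, so I'm opening and lifting clear.

>>> play_rows([
  [80, 0, 0, -0.002, 0],
  [100, 0, 0, -0.002, 0],
  [100, 0, 0, -0.002, 0],
  [100, 0, 0, -0.002, 0],
  [100, 0, 0, -0.03, 0],
  [100, 0, 0, -0.07, 0],
  [100, 0, 0, -0.07, 0],
])

```text
clock: 11.65
tool_pos: [0.4554, -0.1735, 0.2042]
orientation: [-179.6, -0.0, -96.3]
force: [1.6, -0.1, -0.3]
opening: 0.0877
```

```bash
python3 - <<'E'
from h import *
from plant import get_obs
go(.4533,-.1735,.14,-96.3)
s=snap('scene','scene12');o=get_obs()
overlay(s,'s12o',(240,370,200,320),5,(.4533,-.1735,.134),o['orientation'][2],[(90,.027)])
E
```

```text
t 11.65 pos [ 0.4554 -0.1735  0.2042] rpy [-179.6   -0.   -96.3] F [ 1.6 -0.1 -0.3] open 0.0877
shift [0.0002 0.0025 0.0642] spin -0.0
```

View pics/s12o.png

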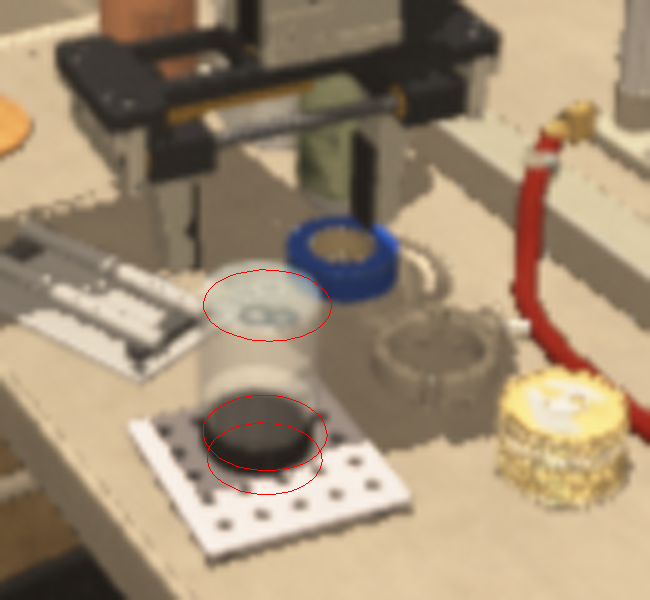

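The jar stands upside down on the plate with its base ring at s12o (262,298). I'll check its centre from pixels while the half second runs.

```bash
python3 - <<'E'
from h import *
s=load('scene12')
crop(s,270,320,240,305,'s12z',9)
q=p3(s,240+262/5-.4,200+298/5-.4,z=.104);print(q, q[:2]-np.array([.4533,-.1735]))
E
```

```text
[ 0.45394068 -0.16774107  0.104     ] [0.00064068 0.00575893]
```

View pics/s12z.png

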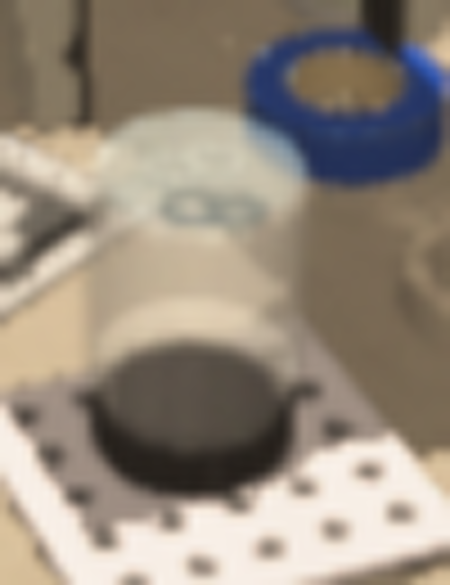

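>>> play_rows([
  [100, -0.05, 0, -0.03, 0],
  [100, -0.1, 0, -0.05, 0],
  [100, -0.15, 0, -0.05, 0],
  [100, -0.15, 0, -0.05, 0],
  [100, -0.15, 0, -0.05, 0],
  [100, -0.15, 0, -0.05, 0],
])

```text
clock: 12.3
tool_pos: [0.4688, -0.0243, 0.2488]
orientation: [179.9, -0.0, -96.3]
force: [-0.3, 0.4, 0.4]
opening: 0.0881
```

```bash
python3 - <<'E'
from h import *
s=snap('scene','scene13');t=snap('top','top13')
crop(s,240,370,200,320,'s13',5);crop(t,330,430,210,300,'t13',6)
E
```

```text
(no output)
```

View pics/s13.png

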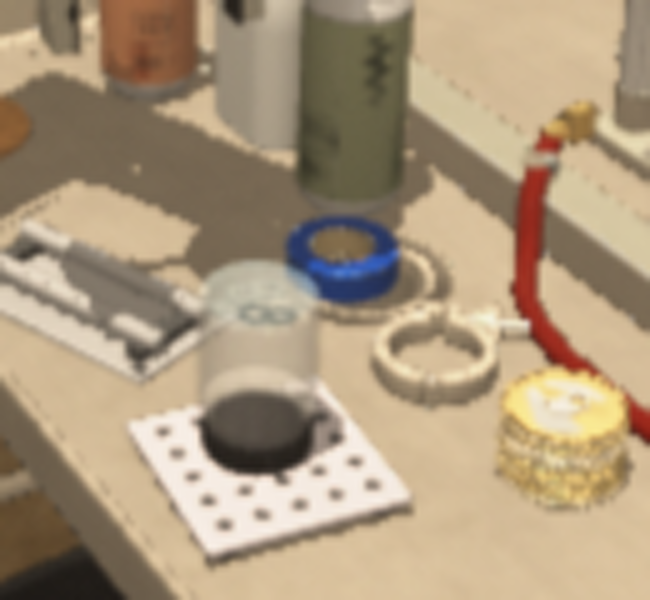

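View pics/t13.png

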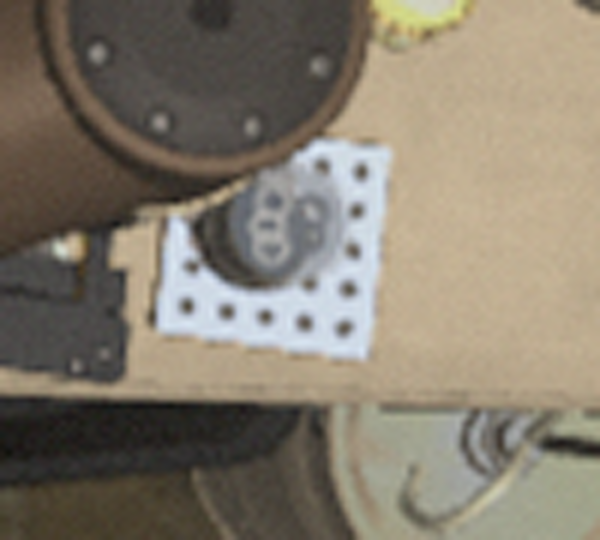

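```bash
python3 - <<'E'
from h import *
s=load('scene13');t=load('top13')
c=np.array([-.0047,-.9246])
q=p3(s,240+258/5-.4,200+473/5-.4,z=.012)[:2];print(q)
d=(q-c)/np.linalg.norm(q-c);print('centre from scene lid',q+.029*d)
q=p3(s,240+259/5-.4,200+297/5-.4,z=.104);print('base scene',q)
f=lambda x,y:(330+x/6-.42,210+y/6-.42)
print('lid low edge',p3(t,*f(250,288),z=.012)+[.029,0,0],'lid left edge',p3(t,*f(190,238),z=.02)-[0,.029,0])
print('base right edge top',p3(t,*f(340,225),z=.104)+[0,.031,0])
print('tri base',tri(t,f(282,220),s,(240+259/5-.4,200+297/5-.4)))
E
```

```text
[ 0.44420411 -0.18287466]
centre from scene lid [ 0.45921954 -0.15806464]
base scene [ 0.45310864 -0.16627492  0.104     ]
lid low edge [ 0.45616126 -0.16196967  0.012     ] lid left edge [ 0.45097336 -0.15897915  0.02      ]
base right edge top [ 0.45260011 -0.15513356  0.104     ]
tri base (array([ 0.45560754, -0.15997981,  0.09933122]), np.float64(0.0022737804794847804))
```

The jar is standing free at about (0.4545, -0.1605), 13 mm from the plate centre, and has been released for over 1 s. Next is the return: grip near the base (on top) in cradle orientation.

```bash
python3 -c "
from h import *
go(.4545,-.1605,.20,-68.7)"
```

```text
t 12.40 pos [ 0.4689 -0.025   0.249 ] rpy [179.9  -0.  -96.4] F [-0.8 -0.7  0.2] open 0.0874
shift [ 0.1362 -0.0009  0.0491] spin -27.7
```

>>> play_rows([
  [100, 0.045, 0, 0.0, -7],
  [100, 0.09, 0, 0.01, -14],
  [100, 0.1362, -0.0009, 0.03, -21],
  [100, 0.1362, -0.0009, 0.049, -27.7],
  [100, 0.1362, -0.0009, 0.075, -27.7],
  [100, 0.1362, -0.0009, 0.099, -27.7],
  [100, 0.1362, -0.0009, 0.099, -27.7],
])

```text
clock: 13.1
tool_pos: [0.4525, -0.1608, 0.1477]
orientation: [179.7, 0.1, -68.8]
force: [-0.4, -0.5, -1.1]
opening: 0.0877
```

```bash
python3 - <<'E'
from h import *
go(.4545,-.1605,.15,-68.7)
s=snap('scene','scene14')
crop(s,240,370,180,300,'s14',5)
E
```

```text
t 13.10 pos [ 0.4525 -0.1608  0.1477] rpy [ 1.797e+02  1.000e-01 -6.880e+01] F [-0.4 -0.5 -1.1] open 0.0877
shift [ 0.0004 -0.002  -0.0023] spin -0.1
```

View pics/s14.png

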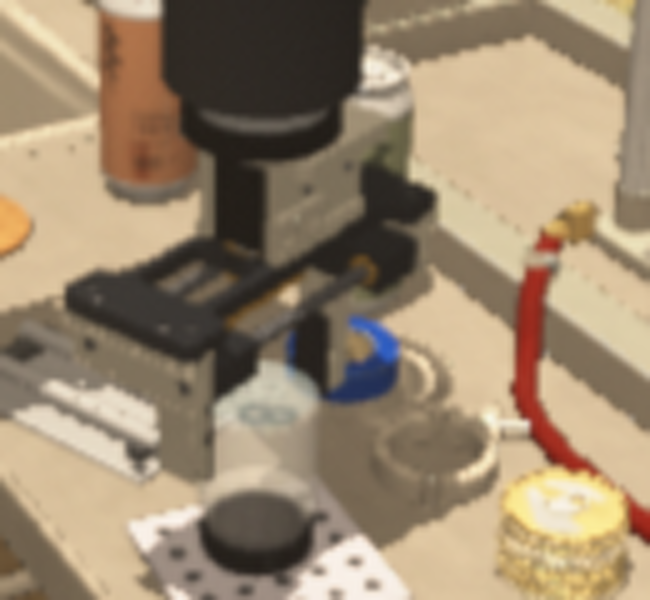

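>>> play_rows([
  [75, 0, 0, 0, 0],
  [62, 0, 0, 0, 0],
  [60, 0, 0, 0, 0],
  [60, 0, 0, 0, 0],
  [60, 0, 0, 0, 0],
  [60, 0, 0, 0, 0],
  [60, 0, 0, -0.02, 0],
  [60, 0, 0, -0.04, 0],
])

```text
clock: 13.95
tool_pos: [0.4546, -0.1594, 0.1906]
orientation: [179.9, 0.1, -68.7]
force: [-0.2, -0.2, -1.4]
opening: 0.0602
```

```bash
python3 - <<'E'
from h import *
go(.4845,-.088,.185,-68.7)
s=snap('scene','scene15')
crop(s,240,370,180,300,'s15',5)
E
```

```text
t 13.95 pos [ 0.4546 -0.1594  0.1906] rpy [ 1.799e+02  1.000e-01 -6.870e+01] F [-0.2 -0.2 -1.4] open 0.0602
shift [-0.0556 -0.0539  0.0055] spin 0.0
```

View pics/s15.png

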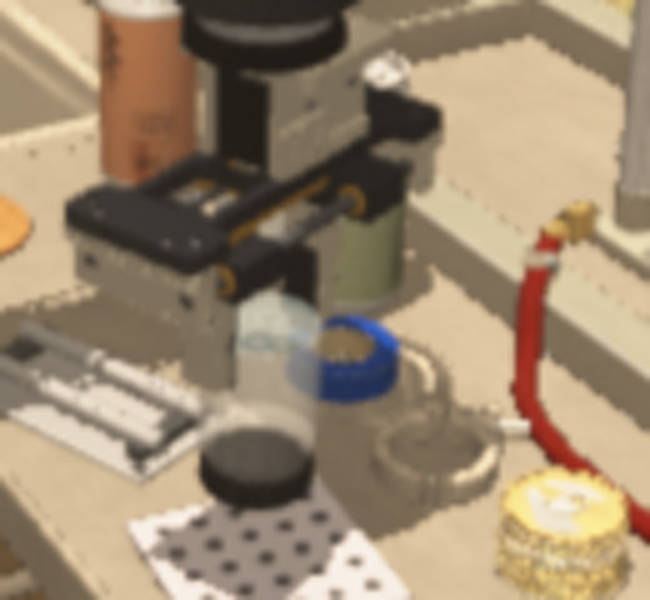

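>>> play_rows([
  [60, -0.03, -0.025, 0, 0],
  [60, -0.0605, -0.0549, 0, 0],
  [60, -0.0605, -0.0549, 0.01, 0],
  [60, -0.0605, -0.0549, 0.03, 0],
  [60, -0.0605, -0.0549, 0.0446, 0],
  [60, -0.066, -0.0549, 0.0446, 0],
  [60, -0.072, -0.0549, 0.0435, 0],
  [60, -0.077, -0.0549, 0.0425, 0],
  [60, -0.082, -0.0549, 0.0415, 0],
  [60, -0.088, -0.0549, 0.041, 0],
])

```text
clock: 15.0
tool_pos: [0.474, -0.0574, 0.1505]
orientation: [-180.0, -0.0, -68.7]
force: [-1.8, -3.5, -0.3]
opening: 0.0597
```

```bash
python3 - <<'E'
from h import *
go(.471,-.053,.185,-68.7)
s=snap('scene','scene16')
crop(s,220,350,180,300,'s16',5)
E
```

```text
t 15.00 pos [ 0.474  -0.0574  0.1505] rpy [-180.    -0.   -68.7] F [-1.8 -3.5 -0.3] open 0.0597
shift [-0.0052  0.0012 -0.0345] spin 0.0
```

View pics/s16.png

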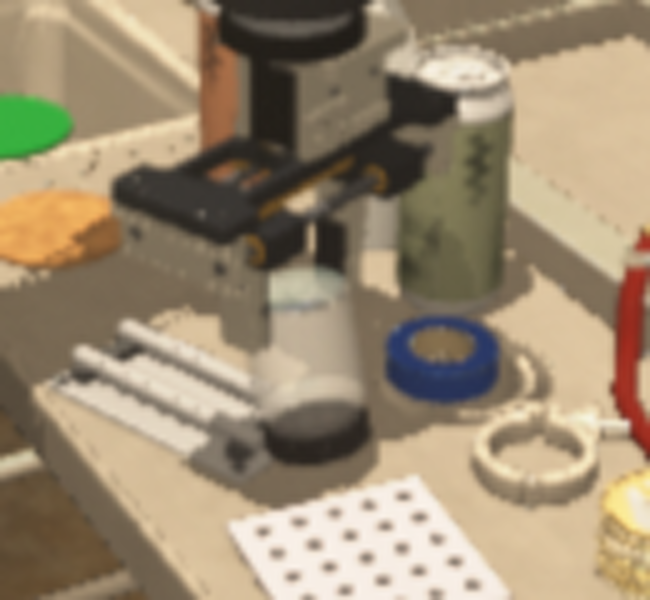

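Tilt is about 15° with the lid on the rod ends at s16 (315,430). Continuing the arc.

>>> play_rows([
  [60, -0.01, 0, 0, 0],
  [60, -0.02, 0, 0.002, 0],
  [60, -0.029, 0, 0.0045, 0],
  [60, -0.038, 0, 0.0083, 0],
  [60, -0.047, 0, 0.013, 0],
  [60, -0.0547, 0, 0.019, 0],
  [60, -0.062, 0, 0.026, 0],
  [60, -0.0676, 0, 0.034, 0],
  [60, -0.073, 0, 0.041, 0],
  [60, -0.076, 0, 0.047, 0],
])

```text
clock: 16.05
tool_pos: [0.4458, 0.0135, 0.1022]
orientation: [179.9, 0.0, -68.7]
force: [-13.8, -3.4, 30.7]
opening: 0.0597
```

```bash
python3 - <<'E'
from h import *
go(.471,-.053,.185,-68.7)
s=snap('scene','scene17')
crop(s,200,330,180,300,'s17',5)
E
```

```text
t 16.05 pos [0.4458 0.0135 0.1022] rpy [179.9   0.  -68.7] F [-13.8  -3.4  30.7] open 0.0597
shift [ 0.0711  0.0009 -0.0828] spin 0.0
```

View pics/s17.png

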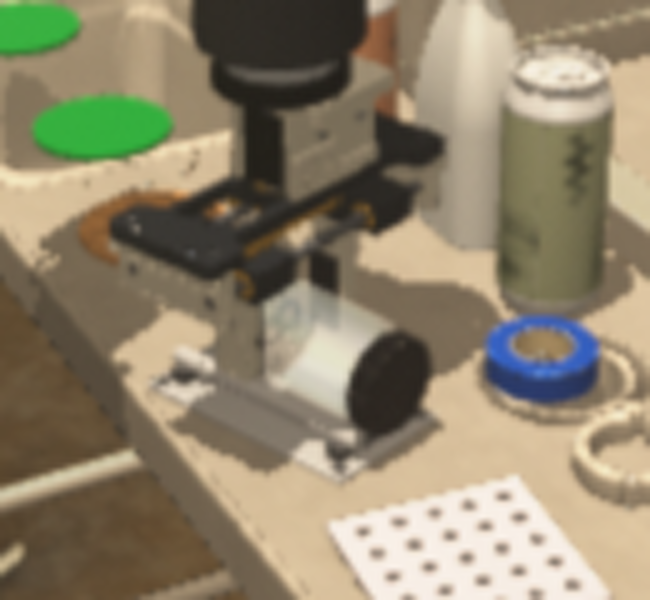

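The jar is lying in the cradle with its lid at s17 (390,385). I'll slide it in, release, and move the open fingers towards the lid end.

>>> play_rows([
  [60, -0.012, 0, 0, 0],
  [60, -0.012, 0, 0, 0],
  [100, -0.012, 0, 0, 0],
  [100, -0.012, 0, 0, 0],
  [100, -0.012, 0, 0, 0],
  [100, 0.015, 0, 0, 0],
  [100, 0.037, 0, 0, 0],
  [100, 0.037, 0, 0, 0],
])

```text
clock: 16.9
tool_pos: [0.461, -0.0225, 0.1026]
orientation: [-180.0, -0.0, -68.8]
force: [-0.1, 0.2, -0.6]
opening: 0.0872
```

```bash
python3 - <<'E'
from h import *
from plant import get_obs
go(.4834,-.0847,.13,-68.7)
s=snap('scene','scene18');o=get_obs()
u0,v0,k=240,215,9
crop(s,u0,310,v0,280,'s18',k);im=cv2.imread('pics/s18.png')
y=np.radians(o['orientation'][2]);xd=np.array([np.cos(y),np.sin(y),0]);yd=np.array([xd[1],-xd[0],0]);Z=np.array([0,0,1.])
for off,c in ((.02,(0,0,255)),(.028,(0,255,0)),(.036,(255,0,0))):
    P=np.array([*o['tool_pos'][:2],.046])+xd*off
    pts=[proj(s,P+.029*(np.cos(t)*yd+np.sin(t)*Z)) for t in np.linspace(0,6.28,60)]
    cv2.polylines(im,[np.int32([((a-u0+.5)*k,(b-v0+.5)*k) for a,b in pts])],True,c,1)
cv2.imwrite('pics/s18.png',im)
E
```

```text
t 16.90 pos [ 0.461  -0.0225  0.1026] rpy [-180.    -0.   -68.8] F [-0.1  0.2 -0.6] open 0.0872
shift [ 0.0661  0.0016 -0.0274] spin -0.1
```

View pics/s18.png

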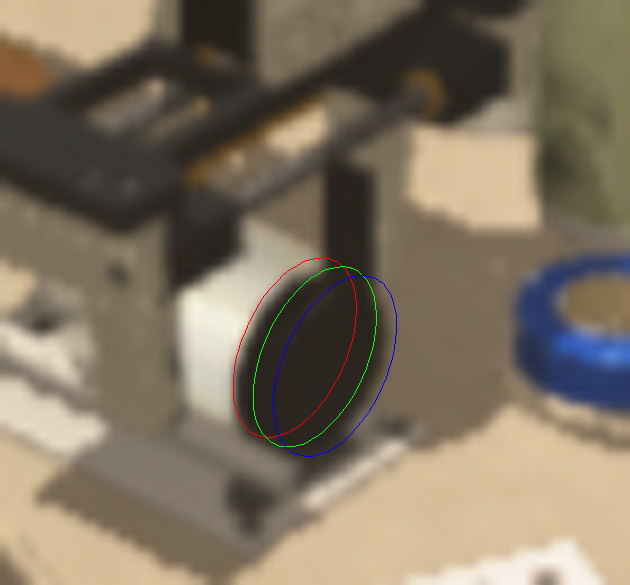

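The green circle fits, so the lid top is 28 mm beyond the pads and the pads are on the body. Gripping and lifting.

>>> play_rows([
  [64, 0, 0, 0, 0],
  [60, 0, 0, 0, 0],
  [60, 0, 0, 0, 0],
  [60, 0, 0, 0, 0],
  [60, 0, 0, 0, 0],
  [60, 0, 0, -0.03, 0],
  [60, 0, 0, -0.07, 0],
  [60, 0, 0, -0.085, 0],
  [60, 0, 0, -0.085, 0],
])

```text
clock: 17.85
tool_pos: [0.4616, -0.0205, 0.1902]
orientation: [-179.7, -0.0, -68.6]
force: [0.1, 0.1, -1.3]
opening: 0.0606
```

```bash
python3 -c "
from h import *
go(.4372,-.3185,.15,-96.3)"
```

```text
t 17.85 pos [ 0.4616 -0.0205  0.1902] rpy [-179.7   -0.   -68.6] F [ 0.1  0.1 -1.3] open 0.0606
shift [0.2686 0.1315 0.0395] spin 27.7
```

>>> play_rows([
  [60, 0.044, 0.02, 0.0, 4],
  [60, 0.088, 0.04, 0.0, 8],
  [60, 0.132, 0.06, 0.01, 13],
  [60, 0.176, 0.085, 0.02, 18],
  [60, 0.22, 0.108, 0.0395, 23],
  [60, 0.25, 0.123, 0.0395, 27.7],
  [60, 0.2686, 0.1315, 0.0395, 27.7],
  [60, 0.2686, 0.1315, 0.0395, 27.7],
])

```text
clock: 18.65
tool_pos: [0.4344, -0.3213, 0.1463]
orientation: [179.9, 0.0, -96.6]
force: [-0.0, 0.4, -2.3]
opening: 0.0601
```

```bash
python3 - <<'E'
from h import *
from plant import get_obs
go(.4533,-.1735,.094,-96.3)
s=snap('scene','scene19');o=get_obs()
# here leading end is base: reuse overlay with b = dist P->lid end
overlay(s,'s19',(250,380,200,320),5,o['tool_pos'],o['orientation'][2],[(0,.028),(20,.028)])
E
```

```text
t 18.65 pos [ 0.4344 -0.3213  0.1463] rpy [179.9   0.  -96.6] F [-0.   0.4 -2.3] open 0.0601
shift [-0.149  -0.002   0.0524] spin -0.3
```

View pics/s19.png

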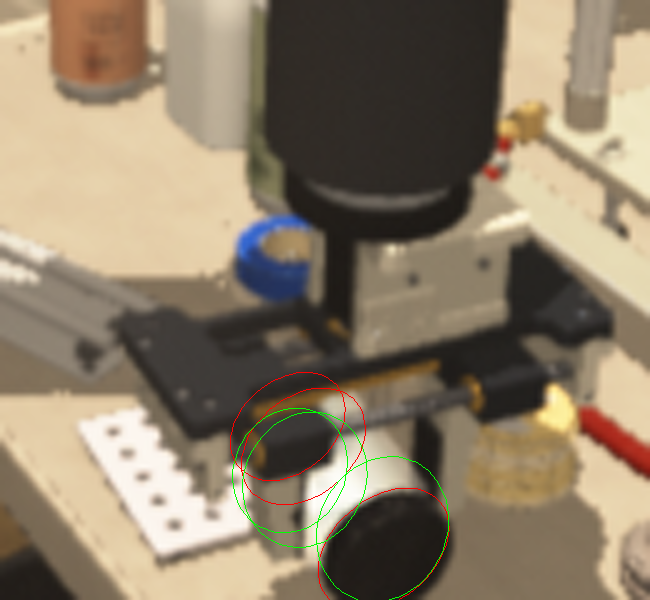

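The jar is horizontal with the lid towards the camera at s19 (385,545). Same edge pivot again, on a lower arc.

>>> play_rows([
  [60, 0, -0.002, 0.03, 0],
  [60, -0.01, -0.002, 0.055, 0],
  [60, -0.024, -0.002, 0.056, 0],
  [60, -0.031, -0.002, 0.056, 0],
  [60, -0.035, -0.002, 0.051, 0],
  [60, -0.039, -0.002, 0.0445, 0],
  [60, -0.043, -0.002, 0.039, 0],
  [60, -0.048, -0.002, 0.034, 0],
  [60, -0.054, -0.002, 0.029, 0],
  [60, -0.054, -0.002, 0.0285, 0],
])

```text
clock: 19.7
tool_pos: [0.4437, -0.2654, 0.1208]
orientation: [-179.9, -0.0, -96.3]
force: [0.3, -0.8, -2.8]
opening: 0.0606
```

```bash
python3 - <<'E'
from h import *
from plant import get_obs
go(.4533,-.1735,.094,-96.3)
s=snap('scene','scene20');o=get_obs()
overlay(s,'s20',(250,380,200,320),5,o['tool_pos'],o['orientation'][2],[(10,.028),(30,.028)])
E
```

```text
t 19.70 pos [ 0.4437 -0.2654  0.1208] rpy [-179.9   -0.   -96.3] F [ 0.3 -0.8 -2.8] open 0.0606
shift [-0.0924  0.0007  0.0268] spin -0.0
```

View pics/s20.png

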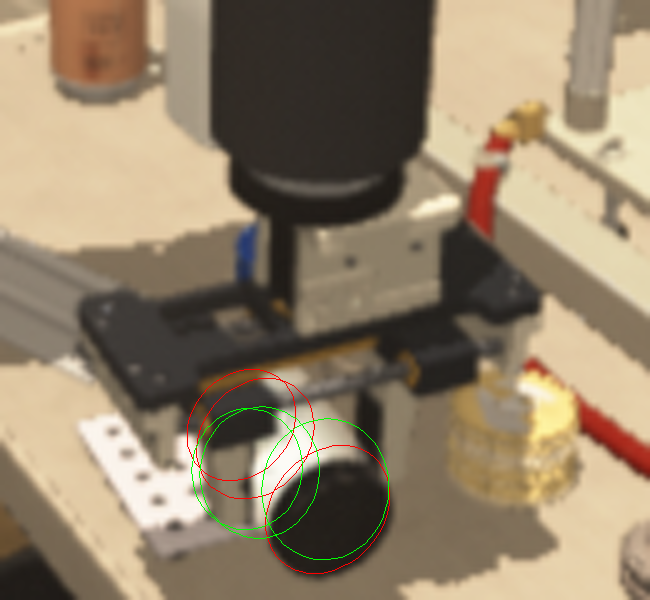

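The lid ring at s20 (330,515) fits about 12°, so it rode up again. I'll back off, lower and repeat from 12°, as worked before.

>>> play_rows([
  [60, 0.025, 0, 0.0, 0],
  [60, 0.025, 0, 0.0185, 0],
  [60, 0.019, 0, 0.019, 0],
  [60, 0.014, 0, 0.0145, 0],
  [60, 0.009, 0, 0.01, 0],
  [60, 0.004, 0, 0.0055, 0],
  [60, -0.002, 0, 0.0015, 0],
  [60, -0.008, 0, -0.0015, 0],
  [60, -0.014, 0, -0.004, 0],
  [60, -0.02, 0, -0.006, 0],
])

```text
clock: 20.75
tool_pos: [0.4456, -0.2453, 0.1261]
orientation: [-180.0, 0.0, -96.4]
force: [0.7, 0.1, -1.8]
opening: 0.0607
```

```bash
python3 - <<'E'
from h import *
from plant import get_obs
go(.4533,-.1735,.094,-96.3)
s=snap('scene','scene21');o=get_obs()
overlay(s,'s21',(250,380,200,320),5,o['tool_pos'],o['orientation'][2],[(20,.028),(50,.028)])
E
```

```text
t 20.75 pos [ 0.4456 -0.2453  0.1261] rpy [-180.     0.   -96.4] F [ 0.7  0.1 -1.8] open 0.0607
shift [-0.0722  0.0003  0.0321] spin -0.1
```

View pics/s21.png

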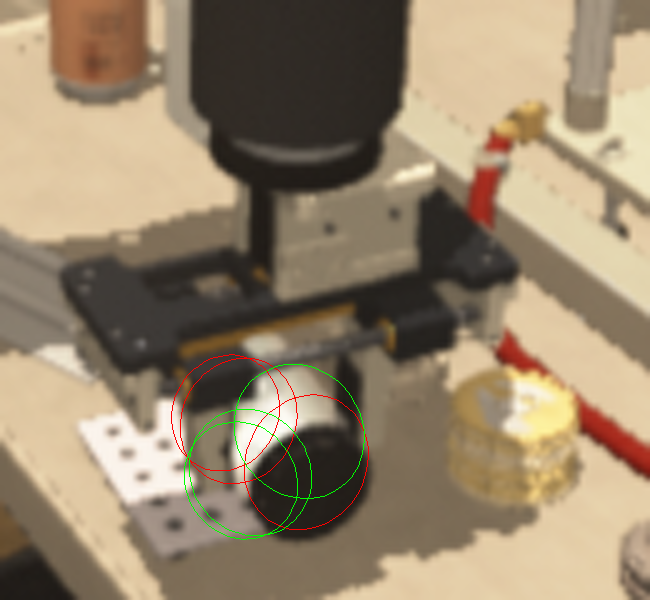

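By that ring's position (centre 307,483) the tilt is really only about 5°: I rose too early and the base slid over the edge without pivoting. I'm backing off fully, then going flat to the table and pushing firmly before I rise.

>>> play_rows([
  [60, 0.03, 0, 0, 0],
  [60, 0.056, 0, 0, 0],
  [60, 0.056, 0, 0.02, 0],
  [60, 0.056, 0, 0.034, 0],
  [60, 0.056, 0, 0.037, 0],
  [60, 0.052, 0, 0.037, 0],
  [60, 0.047, 0, 0.037, 0],
  [60, 0.043, 0, 0.037, 0],
  [60, 0.041, 0, 0.036, 0],
])

```text
clock: 21.7
tool_pos: [0.4414, -0.286, 0.0903]
orientation: [-179.9, -0.0, -96.3]
force: [-0.1, -0.1, -1.7]
opening: 0.0608
```

```bash
python3 - <<'E'
from h import *
from plant import get_obs
go(.4533,-.1735,.094,-96.3)
s=snap('scene','scene22');o=get_obs()
overlay(s,'s22',(250,380,200,320),5,o['tool_pos'],o['orientation'][2],[(0,.028),(20,.028)])
E
```

```text
t 21.70 pos [ 0.4414 -0.286   0.0903] rpy [-179.9   -0.   -96.3] F [-0.1 -0.1 -1.7] open 0.0608
shift [-0.1132  0.0005 -0.0037] spin -0.0
```

View pics/s22.png

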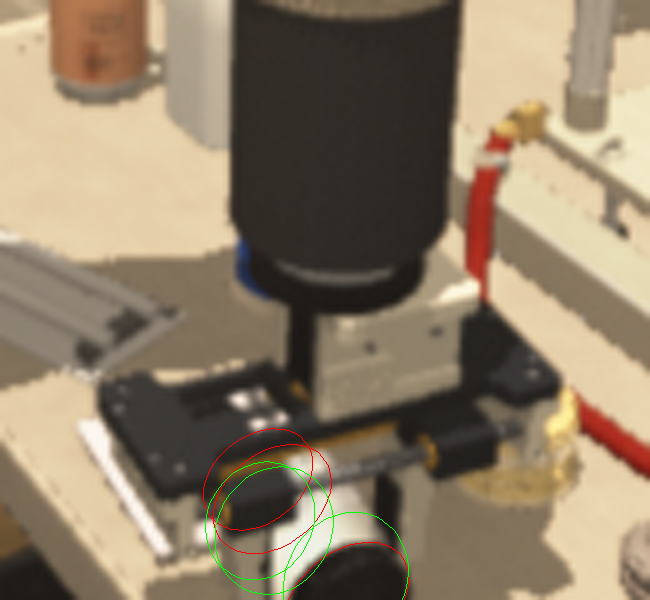

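```bash
python3 - <<'E'
from h import *
from plant import get_obs
s=load('scene22');o=get_obs()
overlay(s,'s22b',(290,350,275,345),8,o['tool_pos'],o['orientation'][2],[(0,.028),(0,.04)])
E
```

```text
(no output)
```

View pics/s22b.png

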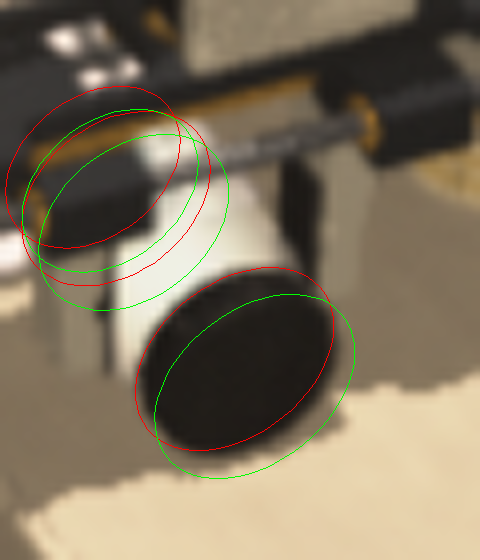

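```bash
python3 - <<'E'
from h import *
from plant import get_obs
s=load('scene22');o=get_obs()
overlay(s,'s22c',(290,350,275,345),8,o['tool_pos'],o['orientation'][2],[(-12,.025),(8,.033)])
t=snap('top','top22');crop(t,330,460,190,300,'t22',6)
E
```

```text
(no output)
```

View pics/s22c.png

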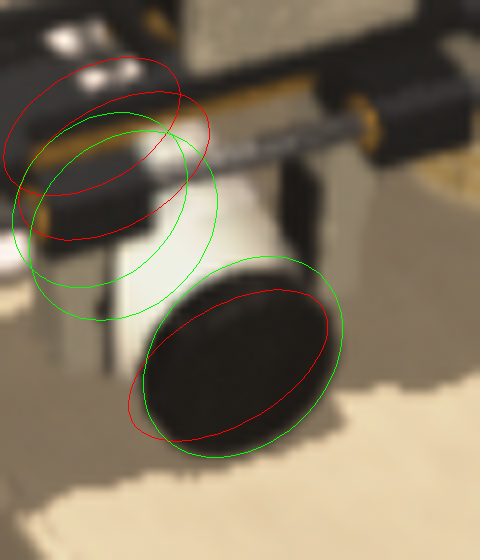

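View pics/t22.png

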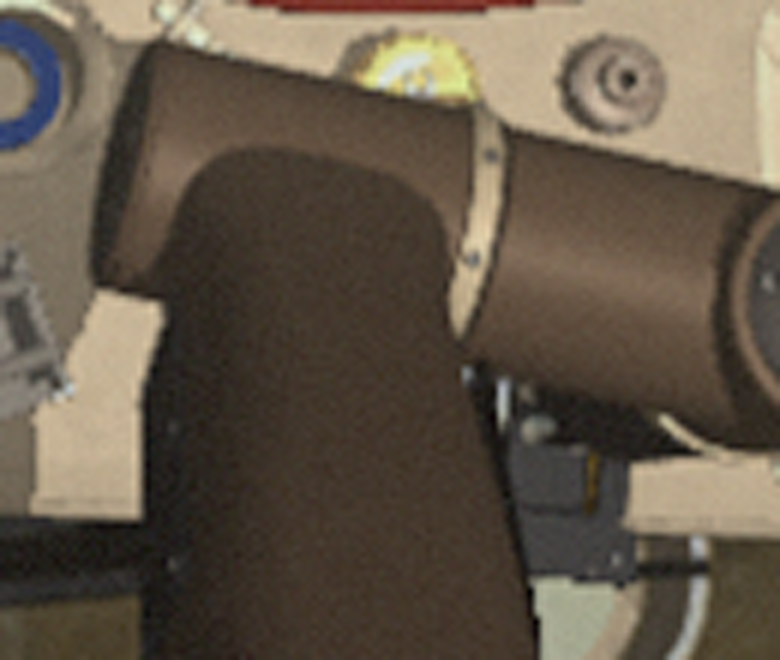

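>>> play_rows([
  [60, -0.003, 0, 0, 0],
  [60, -0.006, 0, 0, 0],
  [60, -0.008, 0, -0.001, 0],
  [60, -0.009, 0, -0.002, 0],
])

```text
clock: 22.2
tool_pos: [0.443, -0.2816, 0.0943]
orientation: [-179.8, -0.3, -96.2]
force: [-5.6, -28.4, 11.0]
opening: 0.0606
```

```bash
python3 - <<'E'
from h import *
from plant import get_obs
go(.4533,-.1735,.094,-96.3)
s=snap('scene','scene23');o=get_obs()
overlay(s,'s23',(280,350,255,330),8,o['tool_pos'],o['orientation'][2],[(0,.032),(15,.032)])
E
```

```text
t 22.20 pos [ 0.443  -0.2816  0.0943] rpy [-179.8   -0.3  -96.2] F [ -5.6 -28.4  11. ] open 0.0606
shift [-0.1086  0.0014 -0.0003] spin 0.1
```

View pics/s23.png

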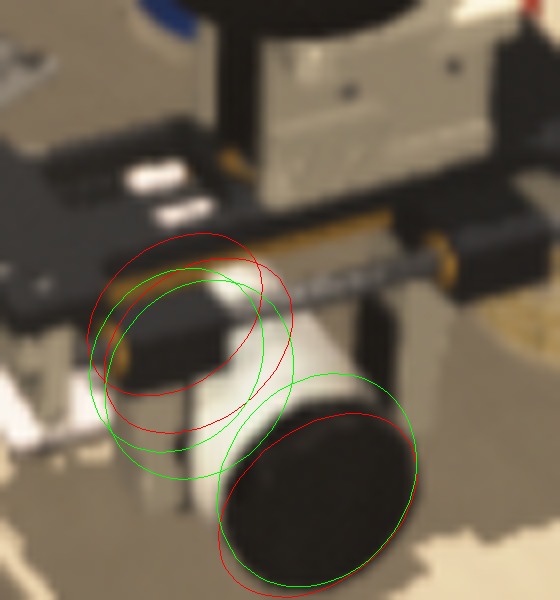

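There is now a firm 28 N push and the jar is at about 6–8°. I'll follow the pinned arc slowly, keeping the lead.

>>> play_rows([
  [60, -0.0027, 0, -0.0025, 0],
  [60, -0.0055, 0, -0.0055, 0],
  [60, -0.0085, 0, -0.0085, 0],
  [60, -0.0115, 0, -0.0112, 0],
  [60, -0.015, 0, -0.014, 0],
  [60, -0.0188, 0, -0.0168, 0],
])

```text
clock: 22.85
tool_pos: [0.4458, -0.2621, 0.1116]
orientation: [-179.7, -0.3, -96.3]
force: [-3.7, -14.9, 12.8]
opening: 0.0606
```

```bash
python3 - <<'E'
from h import *
from plant import get_obs
go(.4533,-.1735,.094,-96.3)
s=snap('scene','scene24');o=get_obs()
overlay(s,'s24',(280,350,245,320),8,o['tool_pos'],o['orientation'][2],[(5,.032),(25,.032)])
E
```

```text
t 22.85 pos [ 0.4458 -0.2621  0.1116] rpy [-179.7   -0.3  -96.3] F [ -3.7 -14.9  12.8] open 0.0606
shift [-0.0889  0.0023  0.0172] spin 0.0
```

View pics/s24.png

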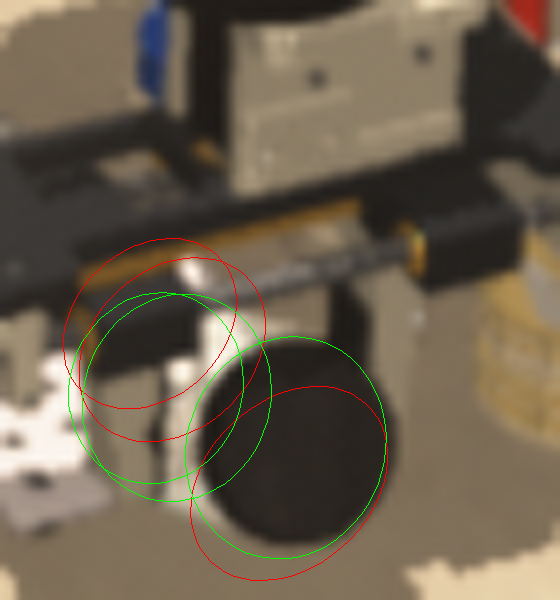

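φ is about 27° and still pushing. Continuing to about 65°.

>>> play_rows([
  [60, -0.005, 0, -0.0028, 0],
  [60, -0.0104, 0, -0.0055, 0],
  [60, -0.016, 0, -0.0075, 0],
  [60, -0.0217, 0, -0.0092, 0],
  [60, -0.0275, 0, -0.0105, 0],
  [60, -0.0333, 0, -0.0112, 0],
  [60, -0.04, 0, -0.0115, 0],
])

```text
clock: 23.6
tool_pos: [0.4501, -0.22, 0.1215]
orientation: [-179.8, -0.1, -96.3]
force: [0.6, -4.4, 2.3]
opening: 0.0606
```

```bash
python3 - <<'E'
from h import *
from plant import get_obs
go(.4533,-.1735,.094,-96.3)
s=snap('scene','scene25');o=get_obs()
overlay(s,'s25',(260,350,225,320),6,o['tool_pos'],o['orientation'][2],[(50,.032),(70,.032)])
E
```

```text
t 23.60 pos [ 0.4501 -0.22    0.1215] rpy [-1.798e+02 -1.000e-01 -9.630e+01] F [ 0.6 -4.4  2.3] open 0.0606
shift [-0.0466  0.002   0.0274] spin -0.0
```

View pics/s25.png

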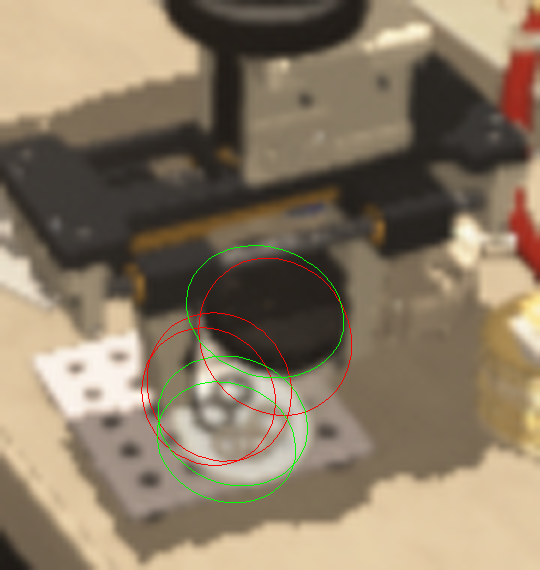

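φ is about 70° with the base down. I'll lift onto the plate and drag and lower to level it.

>>> play_rows([
  [60, 0, 0, -0.021, 0],
  [60, -0.012, 0.001, -0.021, 0],
  [60, -0.02, 0.002, -0.015, 0],
  [60, -0.027, 0.002, -0.012, 0],
  [60, -0.035, 0.002, -0.0105, 0],
  [60, -0.043, 0.002, -0.009, 0],
  [60, -0.05, 0.002, -0.007, 0],
  [60, -0.056, 0.002, -0.0055, 0],
  [60, -0.056, 0.002, -0.005, 0],
])

```text
clock: 24.55
tool_pos: [0.4528, -0.1627, 0.1249]
orientation: [180.0, -0.0, -96.3]
force: [0.1, -0.6, -1.9]
opening: 0.0603
```

```bash
python3 - <<'E'
from h import *
from plant import get_obs
go(.4533,-.1735,.094,-96.3)
s=snap('scene','scene26');o=get_obs()
overlay(s,'s26',(240,350,205,310),6,o['tool_pos'],o['orientation'][2],[(90,.032)])
E
```

```text
t 24.55 pos [ 0.4528 -0.1627  0.1249] rpy [180.   -0.  -96.3] F [ 0.1 -0.6 -1.9] open 0.0603
shift [ 0.0106 -0.0017  0.0309] spin -0.0
```

View pics/s26.png

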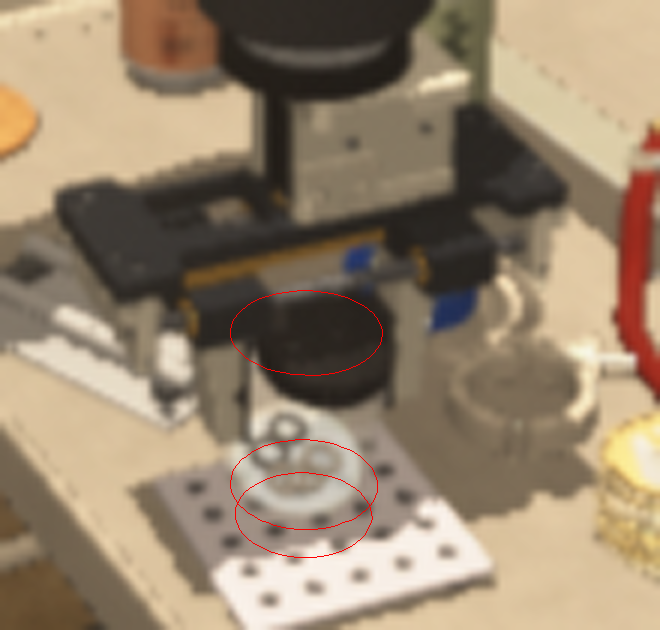

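There's no contact force and it is still about 20° off vertical, hovering over the plate at s26 (298,465). I'll back up 20 mm, lower to contact and drag forward again.

>>> play_rows([
  [60, 0.012, 0, 0, 0],
  [60, 0.022, 0, 0.002, 0],
  [60, 0.022, 0, 0.005, 0],
  [60, 0.02, 0, 0.008, 0],
  [60, 0.016, 0, 0.0095, 0],
  [60, 0.011, 0, 0.011, 0],
])

```text
clock: 25.2
tool_pos: [0.4542, -0.1754, 0.1163]
orientation: [-179.6, -0.0, -96.3]
force: [1.7, -0.2, 10.7]
opening: 0.0604
```

```bash
python3 - <<'E'
from h import *
from plant import get_obs
go(.4533,-.1735,.094,-96.3)
s=snap('scene','scene27');o=get_obs()
overlay(s,'s27',(240,350,215,320),6,o['tool_pos'],o['orientation'][2],[(90,.034),(75,.034)])
E
```

```text
t 25.20 pos [ 0.4542 -0.1754  0.1163] rpy [-179.6   -0.   -96.3] F [ 1.7 -0.2 10.7] open 0.0604
shift [-0.0018  0.0012  0.0223] spin -0.0
```

View pics/s27.png

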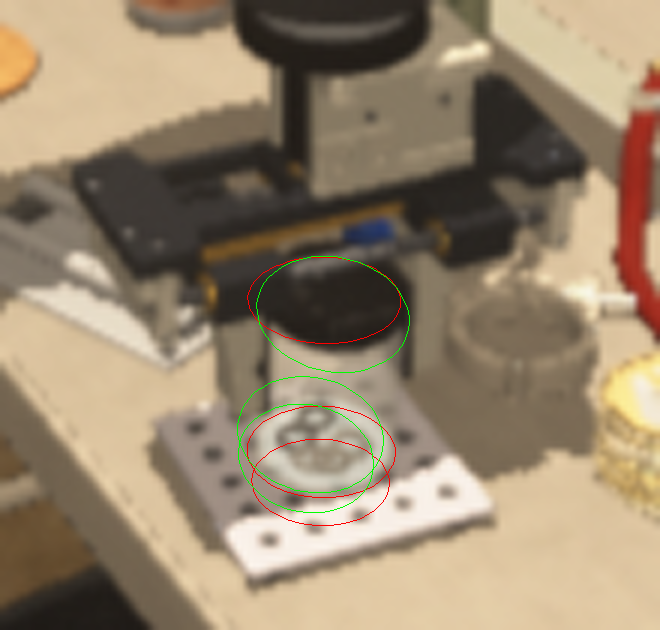

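Contact is made at 10.7 N with the jar nearly upright. I'll press a little more, then release and lift off.

>>> play_rows([
  [60, -0.004, 0, 0.0015, 0],
  [60, -0.008, 0, 0.003, 0],
  [80, -0.008, 0, 0.002, 0],
  [100, -0.008, 0, 0.0, 0],
  [100, -0.008, 0, 0.0, 0],
  [100, -0.008, 0, 0, 0],
  [100, -0.008, 0, -0.04, 0],
  [100, -0.008, 0, -0.085, 0],
  [100, -0.05, 0, -0.12, 0],
  [100, -0.1, 0, -0.12, 0],
])

```text
clock: 26.25
tool_pos: [0.4641, -0.0787, 0.238]
orientation: [-179.6, 0.1, -96.5]
force: [2.4, 0.5, -0.2]
opening: 0.0879
```

```bash
python3 - <<'E'
from h import *
from plant import get_obs
go(.4533,-.1735,.2,-96.3)
s=snap('scene','scene28');o=get_obs();t=snap('top','top28')
overlay(s,'s28',(240,350,205,310),6,(.4533,-.1735,.012+.06+.057),-96.3,[(90,.032)])
crop(t,330,430,210,300,'t28',6)
E
```

```text
t 26.25 pos [ 0.4641 -0.0787  0.238 ] rpy [-1.796e+02  1.000e-01 -9.650e+01] F [ 2.4  0.5 -0.2] open 0.0879
shift [0.0955 0.0002 0.0379] spin -0.2
```

View pics/s28.png

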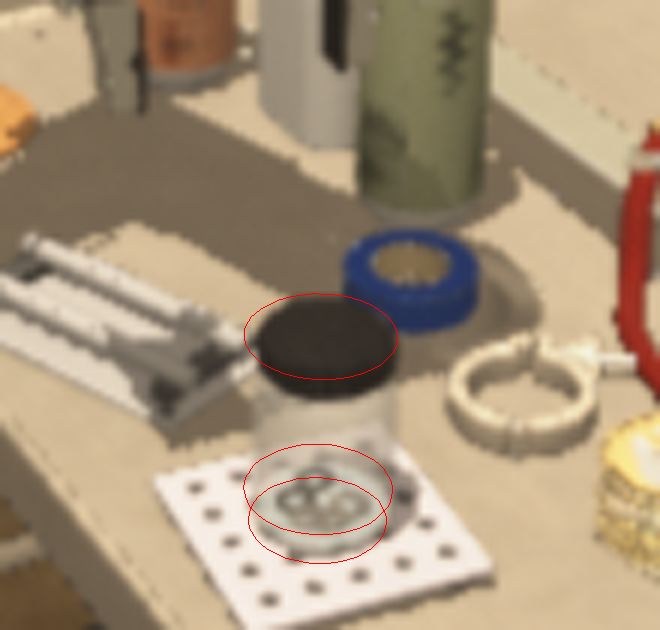

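View pics/t28.png

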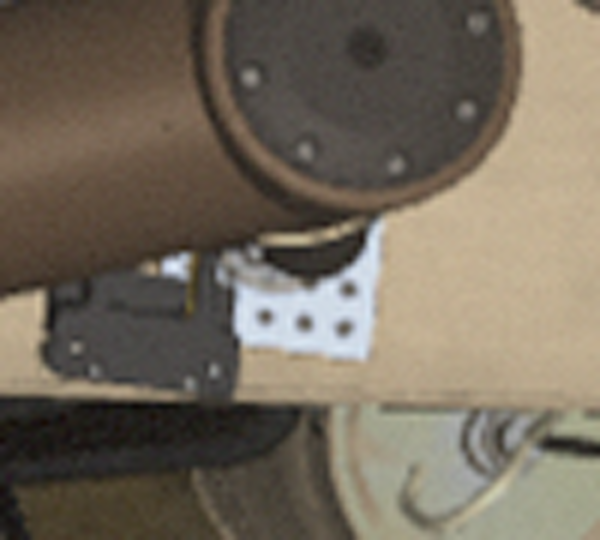

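The jar stands upright on the plate with its lid at s28 (327,338), close to the plate centre. I'll re-grip it squarely there and carry it to the cork mat.

```bash
python3 - <<'E'
from h import *
s=load('scene28')
q=p3(s,240+327/6-.42,205+338/6-.42,z=.104);print(q)
go(q[0],q[1],.124,-96.3)
E
```

```text
[ 0.45453121 -0.17662161  0.104     ]
t 26.35 pos [ 0.4635 -0.0747  0.2354] rpy [-1.798e+02  1.000e-01 -9.610e+01] F [-0.1 -0.5  0.3] open 0.0876
shift [ 0.1025 -0.0015  0.1112] spin 0.2
```

>>> play_rows([
  [100, 0.05, -0.001, 0.01, 0],
  [100, 0.1, -0.0015, 0.02, 0],
  [100, 0.1025, -0.0015, 0.06, 0],
  [100, 0.1025, -0.0015, 0.09, 0],
  [100, 0.1025, -0.0015, 0.111, 0],
  [100, 0.1025, -0.0015, 0.111, 0],
])

```text
clock: 26.95
tool_pos: [0.4499, -0.1811, 0.1198]
orientation: [179.6, -0.0, -96.4]
force: [-0.7, 0.4, 0.6]
opening: 0.0878
```

>>> play_rows([
  [72, 0, 0, 0, 0],
  [60, 0, 0, 0, 0],
  [60, 0, 0, 0, 0],
  [60, 0, 0, 0, 0],
  [60, 0, 0, 0, 0],
  [60, 0, 0, -0.03, 0],
  [60, 0, 0, -0.06, 0],
  [60, 0, 0, -0.06, 0],
])

```text
clock: 27.75
tool_pos: [0.4543, -0.1808, 0.1866]
orientation: [-179.6, 0.0, -96.3]
force: [0.1, -0.4, -1.3]
opening: 0.0599
```

```bash
python3 - <<'E'
from h import *
go(.4585,.2348,.185,-170)
s=snap('scene','scene29')
crop(s,240,350,190,300,'s29',5)
E
```

```text
t 27.75 pos [ 0.4543 -0.1808  0.1866] rpy [-179.6    0.   -96.3] F [ 0.1 -0.4 -1.3] open 0.0599
shift [-0.4136  0.0415  0.0013] spin 73.7
```

View pics/s29.png

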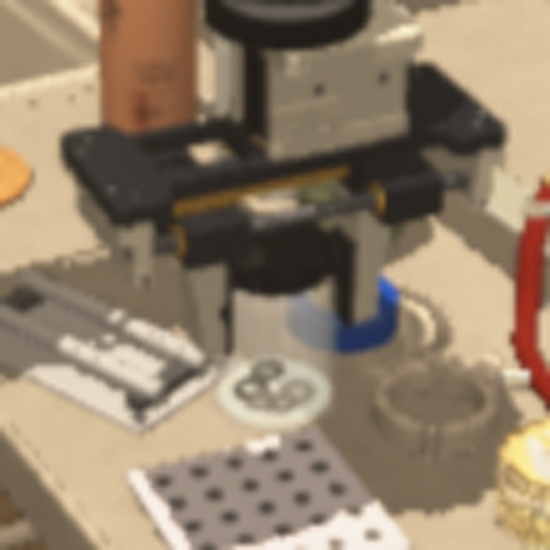

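>>> play_rows([
  [60, -0.04, 0.004, 0, 7],
  [60, -0.085, 0.008, 0, 14],
  [60, -0.13, 0.012, 0, 22],
  [60, -0.175, 0.018, 0, 30],
  [60, -0.22, 0.023, 0, 38],
  [60, -0.265, 0.028, 0, 46],
  [60, -0.31, 0.034, 0, 54],
  [60, -0.35, 0.039, 0, 62],
  [60, -0.39, 0.043, 0, 70],
  [60, -0.4124, 0.0455, 0, 73.7],
])

```text
clock: 28.8
tool_pos: [0.4522, 0.2373, 0.1819]
orientation: [-180.0, -0.0, -170.3]
force: [-0.1, -0.5, -2.1]
opening: 0.06
```

```bash
python3 - <<'E'
from h import *
go(.4545,.234,.117,-170)
s=snap('scene','scene30');t=snap('top','top30')
crop(s,180,300,140,250,'s30',6)
go(.4545,.234,.117,-170)
E
```

```text
t 28.80 pos [0.4522 0.2373 0.1819] rpy [-180.    -0.  -170.3] F [-0.1 -0.5 -2.1] open 0.06
shift [-0.0017 -0.0036  0.0649] spin -0.3
t 28.90 pos [0.4524 0.2371 0.1817] rpy [-180.    -0.  -170.1] F [-0.2 -0.3 -2.9] open 0.0596
shift [-0.0016 -0.0034  0.0647] spin -0.1
```

View pics/s30.png

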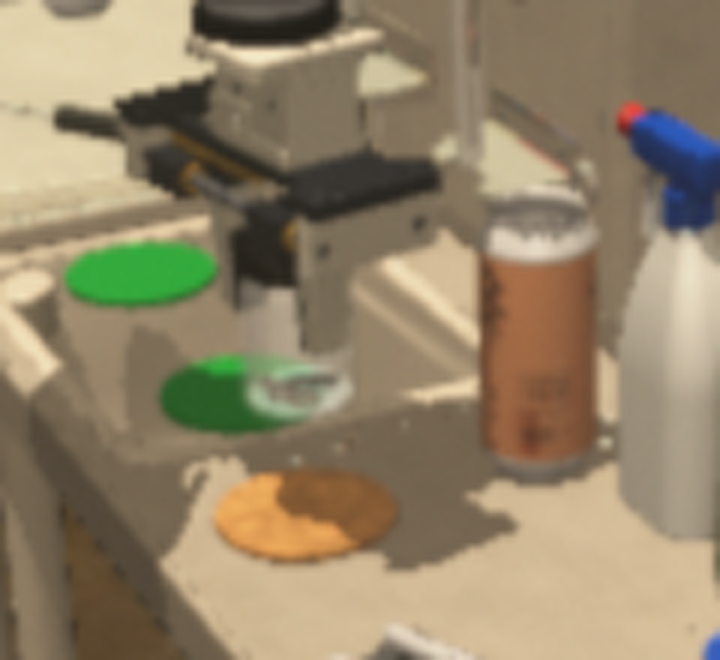

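The jar hangs upright over the cork mat. Lowering gently.

>>> play_rows([
  [60, -0.0016, -0.0034, 0.03, 0],
  [60, -0.0016, -0.0034, 0.052, 0],
  [60, -0.0016, -0.0034, 0.06, 0],
  [60, -0.0016, -0.0034, 0.064, 0],
  [60, -0.0016, -0.0034, 0.0665, 0],
  [60, -0.0016, -0.0034, 0.0665, 0],
])

```text
clock: 29.5
tool_pos: [0.4552, 0.2309, 0.1178]
orientation: [-180.0, 0.0, -170.0]
force: [-2.0, -2.6, 6.7]
opening: 0.0601
```

```bash
python3 - <<'E'
from h import *
go(.4545,.234,.117,-170)
s=snap('scene','scene31')
crop(s,180,300,140,250,'s31',6)
E
```

```text
t 29.50 pos [0.4552 0.2309 0.1178] rpy [-180.    0. -170.] F [-2.  -2.6  6.7] open 0.0601
shift [0.0001 0.0032 0.0008] spin -0.0
```

View pics/s31.png

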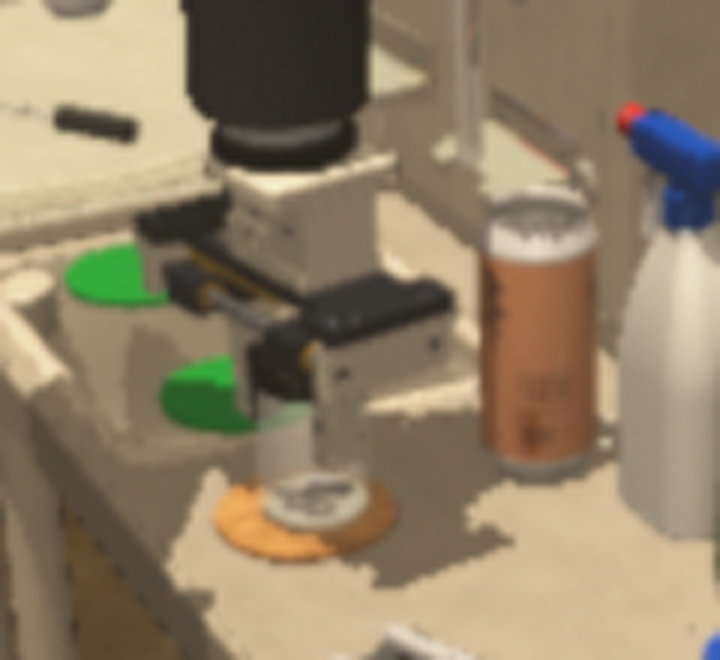

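The base is at s31 (317,500) against the mat centre at (305,513), in contact at 6.7 N, a few mm off. Releasing and going straight up.

>>> play_rows([
  [80, 0, 0, -0.001, 0],
  [100, 0, 0, -0.001, 0],
  [100, 0, 0, -0.001, 0],
  [100, 0, 0, -0.03, 0],
  [100, 0, 0, -0.07, 0],
  [100, 0, 0, -0.11, 0],
  [100, 0, 0.05, -0.12, 0],
  [100, 0, 0.1, -0.12, 0],
  [100, 0, 0.15, -0.12, 0],
  [100, 0, 0.15, -0.12, 0],
])

```text
clock: 30.55
tool_pos: [0.4286, 0.3838, 0.2364]
orientation: [179.9, 0.1, -169.9]
force: [-0.4, -0.7, -0.8]
opening: 0.0877
```

```bash
python3 - <<'E'
from h import *
go(.4545,.234,.117,-170)
s=snap('scene','scene32');t=snap('top','top32')
overlay(s,'s32',(190,290,170,260),7,(.4585,.2348,.006+.06+.057),-96.3,[(90,.032)])
crop(t,190,330,180,300,'t32',5)
E
```

```text
t 30.55 pos [0.4286 0.3838 0.2364] rpy [ 1.799e+02  1.000e-01 -1.699e+02] F [-0.4 -0.7 -0.8] open 0.0877
shift [ 0.001  -0.1522  0.1192] spin 0.1
```

View pics/s32.png

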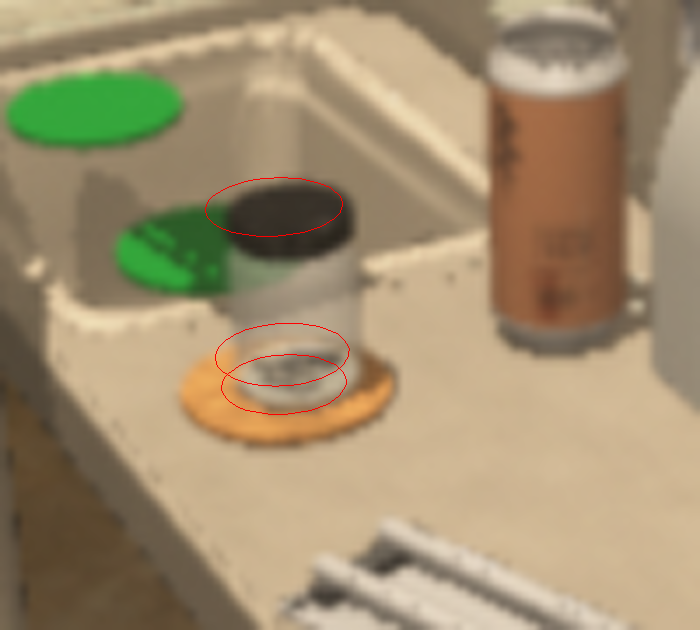

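View pics/t32.png

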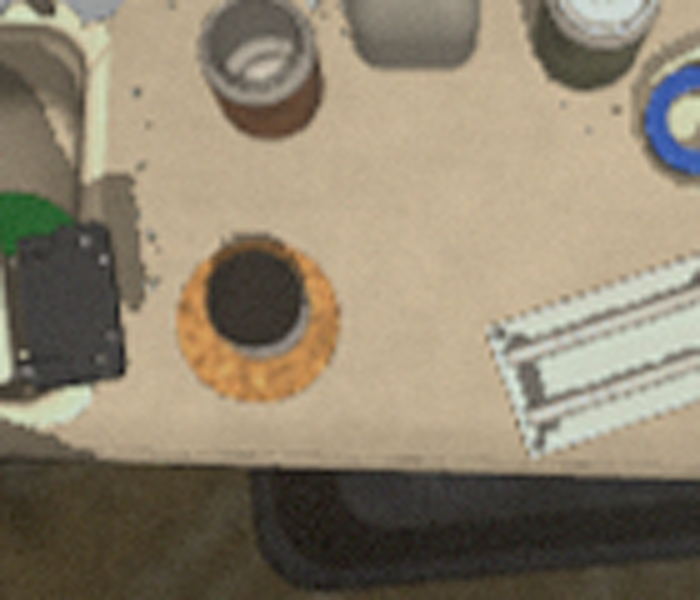

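```bash
python3 - <<'E'
from h import *
s=load('scene32');t=load('top32')
a=(190+256/5-.4,180+298/5-.4);b=(190+290/7-.43,170+216/7-.43)
P,e=tri(t,a,s,b);print(P,e,p3(t,*a,z=.098),p3(s,*b,z=.098))
m=(190+258/5-.4,180+320/5-.4);M=p3(t,*m,z=.006);print('mat',M,np.linalg.norm(p3(t,*a,z=.098)[:2]-M[:2]))
# bystanders compare top depth
import numpy as np
t0=load('top0');s1=load('scene1')
d=np.abs(t['frame'].astype(int)-t0['frame']).sum(2);cv2.imwrite('pics/diff.png',np.clip(d,0,255).astype(np.uint8))
cv2.imwrite('pics/t32f.png',cv2.resize(t['frame'][:,:,::-1],(800,600)))
E
```

```text
[0.4641311  0.23043172 0.09346341] 0.0006233778498817852 [0.46341532 0.23021483 0.098     ] [0.46085275 0.22153426 0.098     ]
mat [0.45853796 0.23501958 0.006     ] 0.006846469172717113
```

View pics/t32f.png

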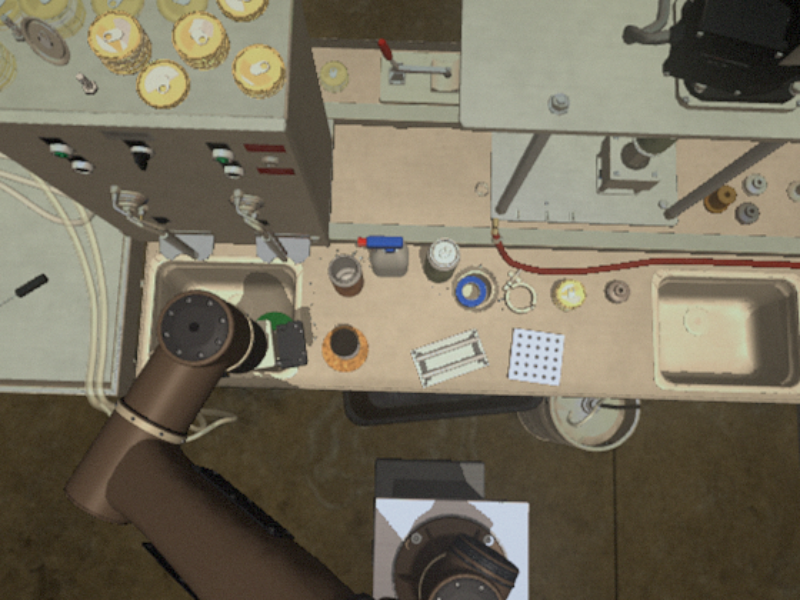

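The jar stands upright on the cork mat at (345,345), about 7 mm off centre. All the bystanders are at the same pixels as in the first picture and the gripper is clear, so I'm handing in.

```bash
python3 -c "
from plant import *
print(close_job())"
```

```text
the job is handed in; nothing more can be done
None
```

The leak check is done and the job was handed in at about 31 s of the 72 s allowed; it reported no verdict.

**Turning over:** The moves only allow the tool to point down, so I turned the jar by pivoting it in the fingers. I pushed its end against the cradle's rod ends to lay it down, changed grip in the cradle, then pushed its end against the drain plate's edge to turn it the rest of the way.

**Upside down on the drain plate:** The jar stood on its lid, released, for more than 1 s. I measured it about 13 mm from the plate centre (limit 30 mm) and saw it standing flat.

**Upright on the cork mat:** I turned it back the same way, regripped it on the drain plate and set it on the mat. It stands upright and released. The top view puts it 7 mm from the mat centre and the scene view up to about 13 mm (limit 30 mm). The two views disagreed by about 9 mm.

**What went wrong on the way:**
- The edge pivots slipped over the plate edge three times (once on the first turn, twice on the return) and were repeated. The jar slid a few mm in the grip but was never dropped.
- The highest force I read was about 33 N, at the end of the second laying-down in the cradle. I only read forces at the end of each move.

**Surroundings:** In the last top view the bystanders show no visible shift from the start, and the gripper is clear of everything.

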